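# Scoop slot-car wheels into a tub and set it out

### The job

Pick up the small hand scoop, scoop wheels out of the grey parts bin and tip at least three of them into the white tub where it stands on the bench; the rest may stay in the bin, but none may end up anywhere else, and do not touch the wheels with the gripper. Then lay the scoop flat on the bench again, clear of the bin, and take the filled tub and set it down, without dropping it, upright in the middle of the wooden board. Leave the glue jar, screwdriver and chassis where they are.

Things in the scene. Friction and masses are not known exactly. Their poses are not given: they have to be found in the camera images.
- bin: Grey open-topped parts bin, fixed to the bench: outside 200 long (its x) x 95 wide (its y) x 42 high, walls and floor 4 thick. Its far (+x) end is a 45 degree ramp that rises from the floor at x = 56 to 42 high; the end wall above it is 59 high. Origin: centre of its underside. z up. Its long axis points roughly away from the robot; the wheels start between x = -20 and 54.
- tub: White open-topped tub, loose, about 70 g, empty at the start, standing on the bench: outside 104 long (its x) x 68 wide (its y) x 55 high, walls and floor 2.5 thick. Origin: centre of its underside. z up. It can be gripped across its 68 mm width.
- tub_mid (a point): Middle of the tub's inside, 22 above its underside.
- board: Plain wooden building board, fixed, flat on the bench, 170 (its x) x 130 (its y), 12 thick. Origin: centre of its underside. z up.
- scoop: Loose 90 g scoop on its pan. Pan 65 long, 50 wide (45 inside), floor 2.5 with 1.5 lip, side walls 26 high, back wall 32 high, front open. Origin: underside of the pan, middle of its back wall; x to the open front (nose x = 65), z up. A neck at the back carries a black level handle bar along x: from x = -95 to -15, 15 wide, 16 high, its centre 66 above the underside.
- scoop_grip (a point): On the scoop's handle bar, near its middle, at (-60, 0, 66) mm in the scoop's frame; grip it here across the bar's 15 mm width.
- scoop_pan (a point): Middle of the space inside the scoop's pan, at (33, 0, 12) mm in the scoop's frame.
- wheel1: One of six alike small chunky wheels: hard slippery plastic (friction about 0.2: they slide off a slope of 20 degrees), 18 in diameter, 13 thick, bevelled rims, black with a bright hub, 10 g. Origin: its centre. z is its axle. At the start it lies flat on the bin's floor.
- wheel2: One of six alike small chunky wheels: hard slippery plastic (friction about 0.2: they slide off a slope of 20 degrees), 18 in diameter, 13 thick, bevelled rims, black with a bright hub, 10 g. Origin: its centre. z is its axle. At the start it lies flat on the bin's floor.
- wheel3: One of six alike small chunky wheels: hard slippery plastic (friction about 0.2: they slide off a slope of 20 degrees), 18 in diameter, 13 thick, bevelled rims, black with a bright hub, 10 g. Origin: its centre. z is its axle. At the start it lies flat on the bin's floor.
- wheel4: One of six alike small chunky wheels: hard slippery plastic (friction about 0.2: they slide off a slope of 20 degrees), 18 in diameter, 13 thick, bevelled rims, black with a bright hub, 10 g. Origin: its centre. z is its axle. At the start it lies flat on the bin's floor.
- wheel5: One of six alike small chunky wheels: hard slippery plastic (friction about 0.2: they slide off a slope of 20 degrees), 18 in diameter, 13 thick, bevelled rims, black with a bright hub, 10 g. Origin: its centre. z is its axle. At the start it lies flat on the bin's floor.
- wheel6: One of six alike small chunky wheels: hard slippery plastic (friction about 0.2: they slide off a slope of 20 degrees), 18 in diameter, 13 thick, bevelled rims, black with a bright hub, 10 g. Origin: its centre. z is its axle. At the start it lies flat on the bin's floor.
- glue: Bystander: small upright glue jar, 34 in diameter, 85 high. Origin: centre of its underside.
- driver: Bystander: screwdriver 160 long lying along its x, handle 26 thick. Origin: below its middle, on the bench.
- chassis: Bystander: slot-car chassis standing on its wheels, 110 long (x), 60 wide, 32 high. Origin: centre, at bench height.
There are look-alikes about, which are no part of the job. Leave any blue look-alike of the tub alone. What is shaped like the scoop but green is not meant.

How it is judged:
On the way, in this order (a step that is already met when the one before it is completed fails the run):
1. at least one wheel lies in the scoop's pan and the scoop is lifted more than 60 mm above the bench (height (world z) of scoop above 0.06 m and distance between any of wheel1, wheel2, wheel3, wheel4, wheel5, wheel6 and scoop_pan below 0.036 m), for 0.1 s.
2. at least three wheels are in the tub while it still stands on the bench (height (world z) of tub below 0.006 m and angle between tub's own z axis and vertical below 0.1 rad and (distance between each of wheel1, wheel2, wheel3 and tub_mid below 0.055 m or distance between each of wheel1, wheel2, wheel4 and tub_mid below 0.055 m or distance between each of wheel1, wheel2, wheel5 and tub_mid below 0.055 m or distance between each of wheel1, wheel2, wheel6 and tub_mid below 0.055 m or distance between each of wheel1, wheel3, wheel4 and tub_mid below 0.055 m or distance between each of wheel1, wheel3, wheel5 and tub_mid below 0.055 m or distance between each of wheel1, wheel3, wheel6 and tub_mid below 0.055 m or distance between each of wheel1, wheel4, wheel5 and tub_mid below 0.055 m or distance between each of wheel1, wheel4, wheel6 and tub_mid below 0.055 m or distance between each of wheel1, wheel5, wheel6 and tub_mid below 0.055 m or distance between each of wheel2, wheel3, wheel4 and tub_mid below 0.055 m or distance between each of wheel2, wheel3, wheel5 and tub_mid below 0.055 m or distance between each of wheel2, wheel3, wheel6 and tub_mid below 0.055 m or distance between each of wheel2, wheel4, wheel5 and tub_mid below 0.055 m or distance between each of wheel2, wheel4, wheel6 and tub_mid below 0.055 m or distance between each of wheel2, wheel5, wheel6 and tub_mid below 0.055 m or distance between each of wheel3, wheel4, wheel5 and tub_mid below 0.055 m or distance between each of wheel3, wheel4, wheel6 and tub_mid below 0.055 m or distance between each of wheel3, wheel5, wheel6 and tub_mid below 0.055 m or distance between each of wheel4, wheel5, wheel6 and tub_mid below 0.055 m)), for 0.2 s.
3. the tub stands on the board, upright, while the gripper still holds it (set down, not dropped) (horizontal distance between tub and board below 0.03 m and z of tub in the frame of board between 0.009 and 0.017 m and angle between tub's own z axis and vertical below 0.1 rad and contact force between tub and the fingers above 0.5 N), for 0.05 s.
At the end, for the whole second after the job is handed in: At least 3 wheels in the tub, the others in tub or bin; tub at rest on the board, upright (0.1 rad), centres within 30 mm; scoop at rest flat on the bench on its pan (0.15 rad, underside under 10 mm high), its origin over 120 mm from the bin's centre ((distance between each of wheel1, wheel2, wheel3 and tub_mid below 0.055 m or distance between each of wheel1, wheel2, wheel4 and tub_mid below 0.055 m or distance between each of wheel1, wheel2, wheel5 and tub_mid below 0.055 m or distance between each of wheel1, wheel2, wheel6 and tub_mid below 0.055 m or distance between each of wheel1, wheel3, wheel4 and tub_mid below 0.055 m or distance between each of wheel1, wheel3, wheel5 and tub_mid below 0.055 m or distance between each of wheel1, wheel3, wheel6 and tub_mid below 0.055 m or distance between each of wheel1, wheel4, wheel5 and tub_mid below 0.055 m or distance between each of wheel1, wheel4, wheel6 and tub_mid below 0.055 m or distance between each of wheel1, wheel5, wheel6 and tub_mid below 0.055 m or distance between each of wheel2, wheel3, wheel4 and tub_mid below 0.055 m or distance between each of wheel2, wheel3, wheel5 and tub_mid below 0.055 m or distance between each of wheel2, wheel3, wheel6 and tub_mid below 0.055 m or distance between each of wheel2, wheel4, wheel5 and tub_mid below 0.055 m or distance between each of wheel2, wheel4, wheel6 and tub_mid below 0.055 m or distance between each of wheel2, wheel5, wheel6 and tub_mid below 0.055 m or distance between each of wheel3, wheel4, wheel5 and tub_mid below 0.055 m or distance between each of wheel3, wheel4, wheel6 and tub_mid below 0.055 m or distance between each of wheel3, wheel5, wheel6 and tub_mid below 0.055 m or distance between each of wheel4, wheel5, wheel6 and tub_mid below 0.055 m) and ((x of wheel1 in the frame of bin between -0.1 and 0.1 m and y of wheel1 in the frame of bin between -0.0475 and 0.0475 m) or (x of wheel1 in the frame of tub between -0.052 and 0.052 m and y of wheel1 in the frame of tub between -0.034 and 0.034 m)) and ((x of wheel2 in the frame of bin between -0.1 and 0.1 m and y of wheel2 in the frame of bin between -0.0475 and 0.0475 m) or (x of wheel2 in the frame of tub between -0.052 and 0.052 m and y of wheel2 in the frame of tub between -0.034 and 0.034 m)) and ((x of wheel3 in the frame of bin between -0.1 and 0.1 m and y of wheel3 in the frame of bin between -0.0475 and 0.0475 m) or (x of wheel3 in the frame of tub between -0.052 and 0.052 m and y of wheel3 in the frame of tub between -0.034 and 0.034 m)) and ((x of wheel4 in the frame of bin between -0.1 and 0.1 m and y of wheel4 in the frame of bin between -0.0475 and 0.0475 m) or (x of wheel4 in the frame of tub between -0.052 and 0.052 m and y of wheel4 in the frame of tub between -0.034 and 0.034 m)) and ((x of wheel5 in the frame of bin between -0.1 and 0.1 m and y of wheel5 in the frame of bin between -0.0475 and 0.0475 m) or (x of wheel5 in the frame of tub between -0.052 and 0.052 m and y of wheel5 in the frame of tub between -0.034 and 0.034 m)) and ((x of wheel6 in the frame of bin between -0.1 and 0.1 m and y of wheel6 in the frame of bin between -0.0475 and 0.0475 m) or (x of wheel6 in the frame of tub between -0.052 and 0.052 m and y of wheel6 in the frame of tub between -0.034 and 0.034 m)) and horizontal distance between tub and board below 0.03 m and z of tub in the frame of board between 0.009 and 0.017 m and angle between tub's own z axis and vertical below 0.1 rad and linear speed of each of tub, scoop below 0.03 m/s and height (world z) of scoop below 0.01 m and angle between scoop's own z axis and vertical below 0.15 rad and horizontal distance between scoop and bin above 0.12 m); the robot touches nothing.
It fails at once if the robot touches a wheel (contact force between any of the fingers, the arm and wheel1 above 0.3 N or contact force between any of the fingers, the arm and wheel2 above 0.3 N or contact force between any of the fingers, the arm and wheel3 above 0.3 N or contact force between any of the fingers, the arm and wheel4 above 0.3 N or contact force between any of the fingers, the arm and wheel5 above 0.3 N or contact force between any of the fingers, the arm and wheel6 above 0.3 N).
It fails at once if the tub is tipped by more than 0.6 rad (angle between tub's own z axis and vertical above 0.6 rad).
It fails at once if the glue jar, screwdriver or chassis is moved by more than 30 mm (distance of any of glue, driver, chassis from where it was at the start of the episode above 0.03 m).
It also fails if it takes over 72 s, if anything falls off the work surface, if the arm or the gripper's body presses on something with over 40 N, if the wrist force passes 120 N, or if a joint passes its speed limit or range.

### The arm

A 6-joint arm with a two-finger parallel gripper is mounted at the origin on the work surface. World frame = base frame: x ahead of the robot, y to its left, z up, the work surface at z = 0. Lengths are in m, angles in rad, forces in N, time in s.
With the tool pointing down it reaches from about 0.35 to 0.725 m from the base axis. Payload 4.3 kg.
Tool frame: the origin (TCP) lies on the front face of the gripper's body, between the roots of the fingers; the fingertips stand 73 mm ahead of it and the grasp point (between the pads) lies 54 mm ahead of it; z points along the fingers, y is the line along which they close (so a half turn about z gives the same grasp; the last joint's range is limited). The gripper opens to 85 mm and grips with 20 to 120 N. Pads are 22 mm wide; open, the fingers measure 114 mm over their backs; the gripper's body (76 mm by 85 mm) begins 54 mm behind the grasp point. The pads swing forward as they close: fully open they stand 13 mm farther back than shut.
Start: joints at [-0.11, 0.377, 0.081, 1.274, 0, 1.46], TCP at [0.575, 0, 0.304] pointing down, gripper open.
Joint ranges: [-2.72, 2.72], [-0.84, 1.66], [-1.02, 1.22], [-1.77, 2.12], [-1.37, 1.28], [-3.14, 3.14]. Speed limits (rad/s): [2.57, 2.57, 3.14, 3.14, 3.14, 3.14].

### API

Orientations are given as a unit quaternion [x, y, z, w].
In Python, from bench import r gives the robot as it stands. The module is installed in compiled form; this text tells all that it offers.
- The arm moves only by the tool carry_out, never from a script. Its argument "increments" is a list that holds one entry, the list of rows, each a list of 7 numbers: the shift along the tool's x, y, z in m, then the turn, a rotation vector about the tool's x, y, z in rad, then the finger opening in m, from 0 to 0.0854. A call has 1 to 8 rows; each row shifts and turns the commanded pose from where the row before left it, along the tool's axes as they then stand; what a row does not reach is not made up. A row lasts 1/8 s, in which the tool goes at most 62.5 mm and 10.7 degrees, less where a joint would pass 70% of its speed; a pose out of reach is approached as far as the arm can. A call with a gripper value outside its range is refused whole. The fingers move at their own pace and stop on an object; "newtons" is the grip in N (left out, the last holds). Time passes only in rows, so rows that do not move let the fingers close. It gives the time, the measured TCP pose, the force, the opening and the grip force at its end, in the units of the state.
- r.sense(): the state, without advancing time (a new reading comes with each control period).
- r.snapshot(name): name is "scene" or "side" or "wrist"; returns the picture (384x512x3 uint8, red, green, blue); there is no depth.
- r.calibration(name): a dict with "camera_matrix" (3x3 intrinsics, pixels), "k1" (the pictures are not rectified: a ray, as slopes to the right and down, at radius r is drawn at 1 + k1 r^2 times it, then the intrinsics apply), "extrinsics" (4x4, takes a point from camera to world coordinates). Camera axes: x right, y down, z forward; pixel columns grow to the right and rows downward; lengths in m; the calibration is good to about 2 mm. A picture is of the moment at which its call begins: read the wrist's pose just before it. calibration takes no time and is no camera call; for the wrist camera it gives the pose at the moment of the call.
- r.job_done(): hands the job in; it is judged then, once.
The state is a dict: "t": time; "qpos": joint angles; "dq": joint speeds; "tau": joint torques, N m; "eef_pos": TCP position; "ee_rot": TCP orientation; "wrist_force": force on the tool from outside, world axes, zero at the start; "ft_torque": the same for the moment, N m; "finger_gap": finger opening in m; "grasp_force": force on a finger pad.
Only numpy, scipy, OpenCV 4.12 (cv2) and the standard library are available. Lean on these libraries where they do the work, as an engineer would, in place of code of your own. Each camera call takes 0.05 s, during which the arm holds its last target. There are 200 camera calls.

## Working session

There is one attempt and no reset: what is moved stays moved. The work goes in short steps, Python scripts to look and compute and a tool call to move; the robot and the scene stay as the last step left them, time stands still between calls to the robot, and variables do not carry over. Pictures are saved under pics/ and viewed, at most 10 in all, crops included, and the job is handed in when it is done.

Besides the shell and the picture viewer there is one more tool, called after "Request:" by a JSON object that holds its "fn" and its "kwargs". carry_out: Moves the arm, as the interface text tells. Its arguments: {"type":"object","properties":{"increments":{"type":"array"},"newtons":{"type":"number"}},"required":["increments"]}

```bash
mkdir -p pics; cat > h.py <<'E'
import numpy as np, cv2
from bench import r
from scipy.spatial.transform import Rotation as R
def ray(cal,u,v):
    K=np.array(cal["camera_matrix"]);k=cal["k1"];E=np.array(cal["extrinsics"])
    d=np.array([(u-K[0,2])/K[0,0],(v-K[1,2])/K[1,1]]);s=d.copy()
    for _ in range(20): s=d/(1+k*(s@s))
    return E[:3,3],E[:3,:3]@np.array([s[0],s[1],1])
def onz(cal,u,v,z):
    o,d=ray(cal,u,v);return o+d*(z-o[2])/d[2]
def save(name,fn,im=None):
    im=r.snapshot(name) if im is None else im
    cv2.imwrite('pics/'+fn,cv2.cvtColor(im,cv2.COLOR_RGB2BGR));return im
E
python3 - <<'E'
from h import *
a=save("scene","s0.png");b=save("side","d0.png");c=save("wrist","w0.png")
cv2.imwrite("pics/c0.png",cv2.resize(cv2.cvtColor(np.hstack([a,b]),cv2.COLOR_RGB2BGR),(800,300)))
for n in("scene","side","wrist"):
    c=r.calibration(n);print(n,np.round(c["extrinsics"],3).tolist(),c["camera_matrix"],c["k1"])
print(r.sense())
E
```

```text
scene [[-0.491, 0.715, -0.498, 1.221], [0.871, 0.395, -0.291, 0.395], [-0.012, -0.576, -0.817, 1.212], [0.0, 0.0, 0.0, 1.0]] [[410.98194107   0.         257.80861793]
 [  0.         410.98194107 194.10199344]
 [  0.           0.           1.        ]] -0.00016105011951639183
side [[0.823, -0.399, 0.404, 0.008], [-0.568, -0.581, 0.583, -0.77], [0.003, -0.709, -0.705, 0.959], [0.0, 0.0, 0.0, 1.0]] [[388.00036237   0.         254.84421743]
 [  0.         388.00036237 188.61928532]
 [  0.           0.           1.        ]] -0.03671182239414796
wrist [[1.0, 0.001, -0.002, 0.575], [-0.0, -0.958, -0.286, 0.072], [-0.002, 0.286, -0.958, 0.373], [0.0, 0.0, 0.0, 1.0]] [[287.89080219   0.         255.81739571]
 [  0.         287.89080219 193.82689319]
 [  0.           0.           1.        ]] -0.005392454579875418
{'t': 0.15, 'qpos': array([-1.10314199e-01,  3.77880159e-01,  7.99515212e-02,  1.27444302e+00,
       -1.36460181e-05,  1.46051930e+00]), 'dq': array([ 0.00047759, -0.00066221,  0.00481522,  0.00209581, -0.00094486,
        0.00047841]), 'tau': array([ 1.00972400e-03, -4.64035428e+01,  2.70170492e+01,  1.39211598e-02,
       -6.30224304e-05,  7.89257683e-06]), 'eef_pos': array([5.74601950e-01, 3.87151880e-05, 3.03191331e-01]), 'ee_rot': array([ 7.07119701e-01,  7.07093422e-01, -4.97598416e-04, -6.10619936e-04]), 'wrist_force': array([-0.08684608, -0.65866194, -0.76366253]), 'ft_torque': array([-0.02409102,  0.09772491,  0.00693405]), 'grasp_force': 0.0, 'finger_gap': 0.0855157528900457}
```

View pics/s0.png

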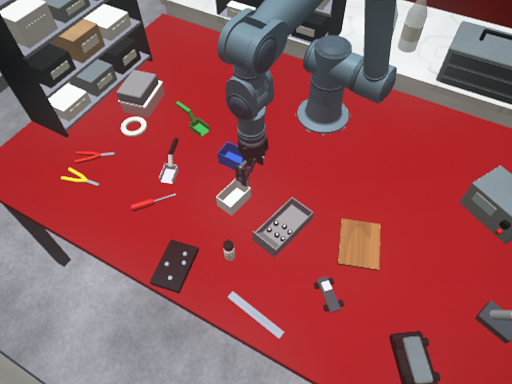

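View pics/d0.png

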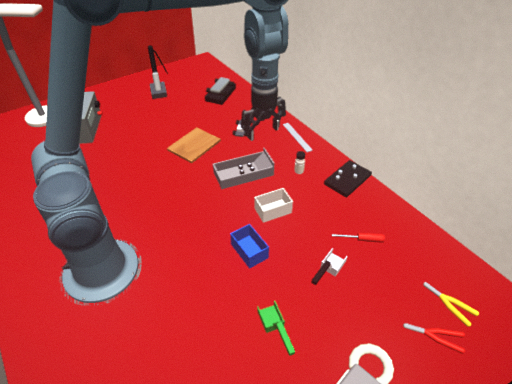

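Candidates: scoop – white pan/black handle at scene (169,170) [side (334,263)] versus green look-alike at (200,122). Tub – white at (233,197) [side (273,205)] versus blue at (230,155), plus the white boxes at (145,100). By the description I take the first of each. Close crop check:

```bash
python3 - <<'E'
from h import *
a=cv2.imread("pics/s0.png");b=cv2.imread("pics/d0.png")
A=cv2.resize(a[125:285,140:390],None,fx=3.2,fy=3.2,interpolation=cv2.INTER_CUBIC)
cv2.imwrite("pics/cropA.png",A)
for n,pts in {"scene":[("pan",169,175,.01),("hend",175,141,.066),("tub",233,195,.03),("bin",283,226,.02),("board",360,244,.012),("glue",229,250,.04),("chassis",328,294,.01),("drv",153,202,.01),("blue",230,157,.03)],"side":[("pan",334,263,.01),("hend",316,281,.066),("tub",273,205,.03),("bin",243,168,.02),("board",194,144,.012),("glue",300,163,.04)]}.items():
    c=r.calibration(n)
    for p in pts: print(n,p[0],onz(c,*p[1:]).round(3))
E
```

```text
scene pan [ 0.573 -0.364  0.01 ]
scene hend [ 0.46  -0.406  0.066]
scene tub [ 0.547 -0.1    0.03 ]
scene bin [0.568 0.109 0.02 ]
scene board [0.503 0.359 0.012]
scene glue [0.741 0.004 0.04 ]
scene chassis [0.71  0.337 0.01 ]
scene drv [ 0.698 -0.341  0.01 ]
scene blue [ 0.403 -0.201  0.03 ]
side pan [ 0.568 -0.37   0.01 ]
side hend [ 0.456 -0.408  0.066]
side tub [ 0.546 -0.098  0.03 ]
side bin [0.571 0.117 0.02 ]
side board [0.495 0.352 0.012]
side glue [0.743 0.005 0.04 ]
```

View pics/cropA.png

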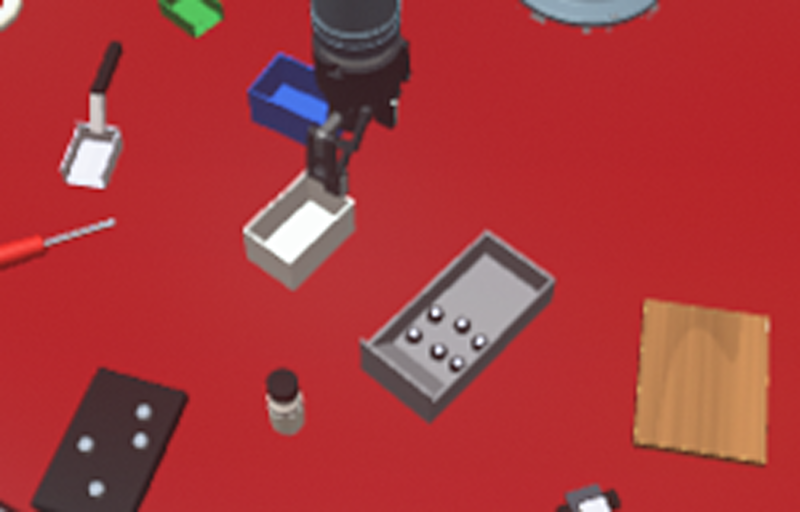

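The crop confirms the white tub, grey bin with six wheels in two rows of three, and the steel scoop with black handle. Now the wrist view taken at the start.

View pics/w0.png

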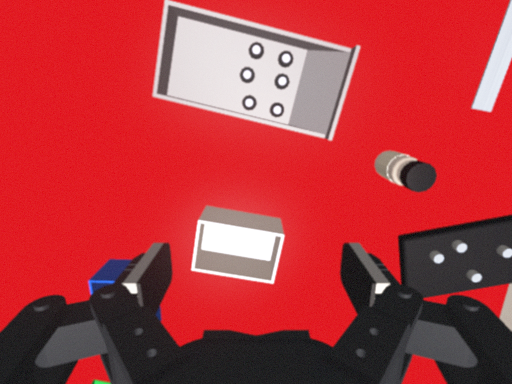

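Wrist view: bin rim corners (167,2),(153,97),(359,46),(331,138); wheels at (256,50),(286,58),(247,75),(282,81),(249,102),(277,109); tub rim corners (197,219),(284,235),(273,283),(192,269).

```bash
python3 - <<'E'
from h import *
im=cv2.imread("pics/w0.png");g=cv2.cvtColor(im,cv2.COLOR_BGR2GRAY)
c=r.calibration("wrist")
def P(pts,z):
    return np.array([onz(c,*p,z)[:2] for p in pts])
nb=P([(165,1),(153,97)],.042); fb=P([(359,46),(331,138)],.059)
hsv=cv2.cvtColor(im,cv2.COLOR_BGR2HSV)
m=cv2.morphologyEx(((hsv[...,1]<90)&(hsv[...,2]>60)).astype(np.uint8),cv2.MORPH_OPEN,np.ones((3,3)))
n,l,st,ce=cv2.connectedComponentsWithStats(m)
for i in range(1,n):
    if st[i,4]>300: print(st[i],ce[i].round(0), cv2.minAreaRect(np.argwhere(l==i)[:,::-1].astype(np.float32)))
print("bin near",nb.round(3).tolist(),"far",fb.round(3).tolist())
ax=fb.mean(0)-nb.mean(0);print("yaw",np.degrees(np.arctan2(ax[1],ax[0])),"len",np.linalg.norm(ax),"c",(fb.mean(0)+nb.mean(0))/2, "w",np.linalg.norm(nb[0]-nb[1]),np.linalg.norm(fb[0]-fb[1]))
C=(fb.mean(0)+nb.mean(0))/2;u=ax/np.linalg.norm(ax)
wh=P([(256,50),(286,58),(247,75),(282,81),(249,102),(277,109)],.017)
print("wheels bin frame",[( (w-C)@u,(w-C)@[-u[1],u[0]]) for w in wh])
t=P([(197,219),(284,235),(273,283),(192,269)],.055);print("tub",t.round(3).tolist(),t.mean(0),np.linalg.norm(t-np.roll(t,-1,0),axis=1))
e=t[1]+t[2]-t[0]-t[3];print("tub yaw",np.degrees(np.arctan2(e[1],e[0])))
# board by scene & side
for nme,f in(("scene","s0.png"),("side","d0.png")):
    im=cv2.imread("pics/"+f);h=cv2.cvtColor(im,cv2.COLOR_BGR2HSV);cc=r.calibration(nme)
    m=cv2.inRange(h,(8,70,80),(25,255,255));n,l,st,ce=cv2.connectedComponentsWithStats(m)
    for i in range(1,n):
        if st[i,4]>600:
            q=cv2.boxPoints(cv2.minAreaRect(np.argwhere(l==i)[:,::-1].astype(np.float32)))
            pp=np.argwhere(l==i)[:,::-1]; 
            ap=cv2.approxPolyDP(cv2.convexHull(pp.astype(np.int32)),5,True)[:,0]
            W=np.array([onz(cc,*p,.010)[:2] for p in ap]);print(nme,"board",st[i],onz(cc,*ce[i],.011).round(3),W.round(3).tolist())
    # scoop handle & pan
    h0=h
    m=((h[...,2]<70)).astype(np.uint8);n,l,st,ce=cv2.connectedComponentsWithStats(m)
    for i in range(1,n):
        if 40<st[i,4]<400 and np.hypot(*(onz(cc,*ce[i],.066)[:2]-[.5,-.39]))<.08:
            pp=np.argwhere(l==i)[:,::-1].astype(np.float32);vx,vy,x0,y0=cv2.fitLine(pp,cv2.DIST_L2,0,.01,.01).ravel();s=(pp-[x0,y0])@[vx,vy]
            print("handle",st[i],[onz(cc,x0+k*vx,y0+k*vy,.066).round(3) for k in(s.min(),s.max())])
E
```

```text
[  153     0   207   140 18522] [251.  70.] ((250.6006317138672, 70.01910400390625), (200.81935119628906, 97.70364379882812), 13.609731674194336)
[ 472    0   40  112 1855] [496.  66.] ((500.0211181640625, 57.12439727783203), (20.90564727783203, 114.82457733154297), 20.136302947998047)
[375 152  41  33 784] [392. 165.] ((393.173095703125, 163.82275390625), (34.3536376953125, 31.605348587036133), 31.32869529724121)
[ 191  207   93   77 5602] [237. 245.] ((237.75677490234375, 244.45947265625), (88.11785888671875, 66.08839416503906), 9.462322235107422)
[351 243  40  63 727] [372. 272.] ((372.33880615234375, 270.6131591796875), (65.14532470703125, 25.854961395263672), 71.8619155883789)
[122 244  41  62 787] [140. 272.] ((139.73513793945312, 270.681396484375), (26.325223922729492, 64.83389282226562), 18.725786209106445)
[500 282  12  50 362] [507. 309.] ((505.5, 306.5), (49.0, 11.0), 90.0)
[  36  320   77   47 2209] [ 73. 344.] ((71.23530578613281, 342.441162109375), (36.38034439086914, 78.8240737915039), 75.96376037597656)
[ 398  320   79   48 2230] [438. 344.] ((439.51922607421875, 342.
[... 899 characters left out ...]
], [0.495, -0.121]] [ 0.55128464 -0.09753041] [0.10546796 0.06751397 0.10350816 0.06775752]
tub yaw -11.171349128774375
scene board [  51   19   53   43 1122] [ 0.104 -1.259  0.011] [[0.081, -1.123], [0.227, -1.135], [0.184, -1.365], [-0.041, -1.361], [-0.037, -1.275]]
scene board [ 338  219   42   51 1858] [0.503 0.357 0.011] [[0.558, 0.441], [0.6, 0.323], [0.442, 0.267], [0.398, 0.387]]
handle [169 139   9  15  57] [array([ 0.519, -0.386,  0.066]), array([ 0.449, -0.409,  0.066])]
side board [167 128  53  35 971] [0.493 0.352 0.011] [[0.597, 0.331], [0.436, 0.265], [0.398, 0.391], [0.55, 0.445]]
handle [312 262  18  22 111] [array([ 0.448, -0.407,  0.066]), array([ 0.523, -0.382,  0.066])]
```

Scoop yaw ≈ 18°, grip at (0.482,−0.397); bin centre (0.570,0.1075), yaw −12.7°; tub (0.551,−0.0975), yaw −11°; board (0.498,0.357). I'll write a small row planner.

```bash
cat >> h.py <<'E'
def Rt(heading,pitch=0):
    """tool x at heading (deg), z down; pitch>0 = scoop nose up (scoop x = -tool x)"""
    h=np.radians(heading);x=np.array([np.cos(h),np.sin(h),0]);z=np.array([0,0,-1.])
    return R.from_matrix(np.c_[x,np.cross(z,x),z])*R.from_rotvec([0,np.radians(pitch),0])
def plan(way,grip,start=None):
    """way: list of (pos,Rot,n); prints rows in tool axes, rounded"""
    s=r.sense();p,q=(s["eef_pos"],R.from_quat(s["ee_rot"])) if start is None else start
    for P,Q,n in way:
        P=np.array(P,float)
        for k in range(n,0,-1):
            d=q.inv().apply((P-p)/k).round(3);w=((q.inv()*Q).as_rotvec()/k).round(3)
            print([*(float(v) for v in d),*(float(v) for v in w),grip]);p=p+q.apply(d);q=q*R.from_rotvec(w)
        print('--')
    return p,q
E
python3 - <<'E'
from h import *
Q=Rt(198.4)
plan([([.482,-.397,.2],Q,14),([.482,-.397,.12],Q,3)],.06)
E
```

```text
[-0.028, -0.007, 0.007, -0.0, -0.0, -0.135, 0.06]
[-0.027, -0.01, 0.007, -0.0, -0.0, -0.135, 0.06]
[-0.026, -0.014, 0.007, -0.0, -0.0, -0.135, 0.06]
[-0.023, -0.017, 0.007, -0.0, -0.0, -0.135, 0.06]
[-0.021, -0.02, 0.008, -0.0, -0.0, -0.135, 0.06]
[-0.018, -0.023, 0.007, -0.0, -0.0, -0.135, 0.06]
[-0.015, -0.025, 0.008, -0.0, -0.0, -0.135, 0.06]
[-0.011, -0.027, 0.007, -0.0, -0.0, -0.135, 0.06]
[-0.008, -0.028, 0.008, 0.0, -0.0, -0.135, 0.06]
[-0.004, -0.029, 0.007, 0.0, -0.0, -0.135, 0.06]
[0.0, -0.029, 0.008, 0.0, -0.0, -0.135, 0.06]
[0.004, -0.029, 0.007, 0.0, -0.001, -0.136, 0.06]
[0.009, -0.028, 0.008, 0.0, -0.0, -0.135, 0.06]
[0.012, -0.027, 0.007, 0.0, -0.001, -0.136, 0.06]
--
[-0.0, 0.0, 0.027, 0.0, 0.0, 0.0, 0.06]
[-0.0, 0.0, 0.027, 0.0, 0.0, 0.0, 0.06]
[-0.0, 0.0, 0.026, 0.0, 0.001, 0.0, 0.06]
--
```

Request:
{"fn": "carry_out", "kwargs": {"increments": [[[-0.028, -0.007, 0.007, 0, 0, -0.135, 0.06], [-0.027, -0.01, 0.007, 0, 0, -0.135, 0.06], [-0.026, -0.014, 0.007, 0, 0, -0.135, 0.06], [-0.023, -0.017, 0.007, 0, 0, -0.135, 0.06], [-0.021, -0.02, 0.008, 0, 0, -0.135, 0.06], [-0.018, -0.023, 0.007, 0, 0, -0.135, 0.06], [-0.015, -0.025, 0.008, 0, 0, -0.135, 0.06], [-0.011, -0.027, 0.007, 0, 0, -0.135, 0.06]]]}}

```text
t: 1.15
eef_pos: [0.5218, -0.227, 0.2453]
ee_rot: [0.241, 0.971, 0.0, -0.0]
wrist_force: [0.6, 0.8, -0.1]
finger_gap: 0.0602
grasp_force: 0.0
```

Request:
{"fn": "carry_out", "kwargs": {"increments": [[[-0.008, -0.028, 0.008, 0, 0, -0.135, 0.06], [-0.004, -0.029, 0.007, 0, 0, -0.135, 0.06], [0, -0.029, 0.008, 0, 0, -0.135, 0.06], [0.004, -0.029, 0.007, 0, 0, -0.135, 0.06], [0.009, -0.028, 0.008, 0, 0, -0.135, 0.06], [0.012, -0.027, 0.007, 0, 0, -0.135, 0.06], [0, 0, 0, 0, 0, 0, 0.06]]]}}

```text
t: 2.02
eef_pos: [0.4815, -0.3987, 0.1997]
ee_rot: [-0.157, 0.988, 0.001, -0.0]
wrist_force: [0.4, 0.9, -0.5]
finger_gap: 0.0599
grasp_force: 0.0
```

```bash
python3 - <<'E'
from h import *
s=r.sense();c=r.calibration("wrist");im=save("wrist","w1.png")
print(s["t"],s["eef_pos"],R.from_quat(s["ee_rot"]).as_matrix().round(3).tolist(),s["qpos"])
E
```

```text
2.025 [ 0.48152741 -0.3986777   0.1996973 ] [[-0.95, -0.311, -0.001], [-0.311, 0.95, 0.001], [0.001, 0.001, -1.0]] [-7.92904225e-01  5.24449959e-01  3.86760058e-02  1.08646449e+00
 -1.94633332e-04 -1.10895970e+00]
```

View pics/w1.png

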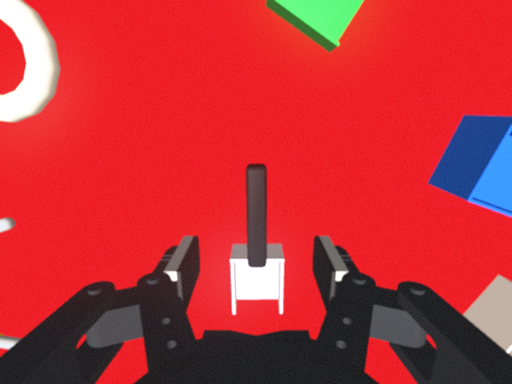

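The bar (256,165)–(257,265) is centred between the fingers and aligned, so descend and grip.

Request:
{"fn": "carry_out", "kwargs": {"increments": [[[0, 0, 0.027, 0, 0, 0, 0.06], [0, 0, 0.027, 0, 0, 0, 0.06], [0, 0, 0.026, 0, 0, 0, 0.06], [0, 0, 0, 0, 0, 0, 0], [0, 0, 0, 0, 0, 0, 0], [0, 0, 0, 0, 0, 0, 0], [0, 0, 0, 0, 0, 0, 0], [0, 0, 0, 0, 0, 0, 0]]], "newtons": 100}}

```text
t: 3.08
eef_pos: [0.483, -0.3978, 0.1223]
ee_rot: [-0.159, 0.987, -0.001, 0.001]
wrist_force: [-0.6, 0.7, 6.0]
finger_gap: 0.0129
grasp_force: 98.2
```

Request:
{"fn": "carry_out", "kwargs": {"increments": [[[0, 0, -0.02, 0, 0, 0, 0], [0, 0, -0.03, 0, 0, 0, 0], [0, 0, -0.03, 0, 0, 0, 0], [0, 0, -0.03, 0, 0, 0, 0]]]}}

```text
t: 3.58
eef_pos: [0.4822, -0.3972, 0.2315]
ee_rot: [-0.159, 0.987, 0.0, -0.0]
wrist_force: [-0.2, 0.0, -0.6]
finger_gap: 0.0133
grasp_force: 97.6
```

```bash
python3 - <<'E'
from h import *
s=r.sense();print(s["t"],s["eef_pos"],s["finger_gap"],s["grasp_force"])
u=np.array([np.cos(np.radians(-12.66)),np.sin(np.radians(-12.66))]);v=np.array([-u[1],u[0]]);C=np.array([.5696,.1075])
O=lambda bx,by:C+bx*u+by*v            # scoop origin in bin frame
g=lambda bx,by:O(bx,by)-.060*u
Q=Rt(180-12.66)
a=g(-.084,.014)
plan([([*a,.23],Q,14),([*a,.135],Q,3)],0)
E
```

```text
3.575 [ 0.48223427 -0.39722647  0.23153237] 0.013262466402247038 97.60871171951294
[-0.009, 0.038, 0.0, 0.0, -0.0, 0.039, 0]
[-0.007, 0.039, 0.0, 0.0, -0.0, 0.039, 0]
[-0.006, 0.039, 0.0, 0.0, -0.0, 0.038, 0]
[-0.004, 0.039, 0.0, 0.0, -0.0, 0.039, 0]
[-0.003, 0.039, 0.0, 0.0, -0.0, 0.038, 0]
[-0.001, 0.04, 0.0, 0.0, -0.0, 0.039, 0]
[0.0, 0.039, 0.0, 0.0, -0.0, 0.038, 0]
[0.002, 0.04, 0.0, 0.0, -0.0, 0.039, 0]
[0.003, 0.039, 0.0, 0.0, -0.0, 0.038, 0]
[0.005, 0.039, 0.0, 0.0, -0.0, 0.039, 0]
[0.006, 0.039, 0.0, 0.0, -0.0, 0.038, 0]
[0.007, 0.039, 0.001, 0.0, -0.0, 0.039, 0]
[0.009, 0.039, 0.0, 0.0, -0.0, 0.038, 0]
[0.011, 0.038, 0.001, 0.0, -0.001, 0.039, 0]
--
[-0.0, -0.0, 0.032, 0.0, 0.0, -0.0, 0]
[-0.0, -0.0, 0.031, 0.0, 0.0, -0.0, 0]
[-0.0, -0.0, 0.032, 0.0, 0.0, -0.0, 0]
--
```

Request:
{"fn": "carry_out", "kwargs": {"increments": [[[-0.009, 0.038, 0, 0, 0, 0.039, 0], [-0.007, 0.039, 0, 0, 0, 0.039, 0], [-0.006, 0.039, 0, 0, 0, 0.038, 0], [-0.004, 0.039, 0, 0, 0, 0.039, 0], [-0.003, 0.039, 0, 0, 0, 0.038, 0], [-0.001, 0.04, 0, 0, 0, 0.039, 0], [0, 0.039, 0, 0, 0, 0.038, 0], [0.002, 0.04, 0, 0, 0, 0.039, 0]]]}}

```text
t: 4.58
eef_pos: [0.4525, -0.082, 0.2308]
ee_rot: [-0.004, 1.0, -0.0, 0.0]
wrist_force: [0.6, 0.3, -0.9]
finger_gap: 0.0135
grasp_force: 97.8
```

Request:
{"fn": "carry_out", "kwargs": {"increments": [[[0.003, 0.039, 0, 0, 0, 0.038, 0], [0.005, 0.039, 0, 0, 0, 0.039, 0], [0.006, 0.039, 0, 0, 0, 0.038, 0], [0.007, 0.039, 0, 0, 0, 0.039, 0], [0.009, 0.039, 0, 0, 0, 0.038, 0], [0.011, 0.038, 0.001, 0, 0, 0.039, 0], [0, 0, 0, 0, 0, 0, 0]]]}}

```text
t: 5.45
eef_pos: [0.4314, 0.1549, 0.2297]
ee_rot: [0.108, 0.994, 0.0, -0.0]
wrist_force: [-0.4, 0.1, -0.6]
finger_gap: 0.0131
grasp_force: 98.0
```

```bash
cat >> h.py <<'E'
u=np.array([np.cos(np.radians(-12.66)),np.sin(np.radians(-12.66))]);v=np.array([-u[1],u[0]]);C=np.array([.5696,.1075])
def scoop():
    s=r.sense();q=R.from_quat(s["ee_rot"]);M=q.as_matrix();X=-M[:,0];Z=-M[:,2]
    o=s["eef_pos"]+.054*M[:,2]+.060*X-.066*Z
    f=lambda p:[round(float(1000*t),1) for t in((p[:2]-C)@u,(p[:2]-C)@v,p[2])]
    print("t",round(s["t"],2),"origin binframe",f(o),"nose",f(o+.065*X),"pitch",round(np.degrees(np.arcsin(X[2])),1),"head-bin",round(np.degrees(np.arctan2(X[1],X[0]))+12.66,1),"F",s["wrist_force"].round(1),"gap",round(s["finger_gap"],4),"q",s["qpos"].round(2))
E
python3 - <<'E'
from h import *
scoop();s=r.sense()
a=C-.144*u+.014*v;plan([([*a,.135],Rt(167.34),4)],0)
a=save("scene","s2.png");b=save("side","d2.png")
cv2.imwrite("pics/c2.png",cv2.resize(cv2.cvtColor(np.hstack([a[150:280,220:350],b[110:240,170:300]]),cv2.COLOR_RGB2BGR),(800,400),interpolation=cv2.INTER_CUBIC))
E
```

```text
t 5.45 origin binframe [-85.3, 16.2, 109.7] nose [-20.3, 16.5, 109.7] pitch -0.0 head-bin 0.2 F [-0.4  0.1 -0.6] gap 0.0131 q [ 0.21  0.18 -0.38  1.01  0.    0.42]
[-0.0, -0.0, 0.024, 0.0, -0.0, 0.001, 0]
[-0.0, -0.001, 0.024, 0.0, -0.0, 0.001, 0]
[-0.001, -0.0, 0.023, 0.0, -0.0, 0.001, 0]
[-0.0, -0.001, 0.024, 0.0, -0.0, 0.001, 0]
--
```

View pics/c2.png

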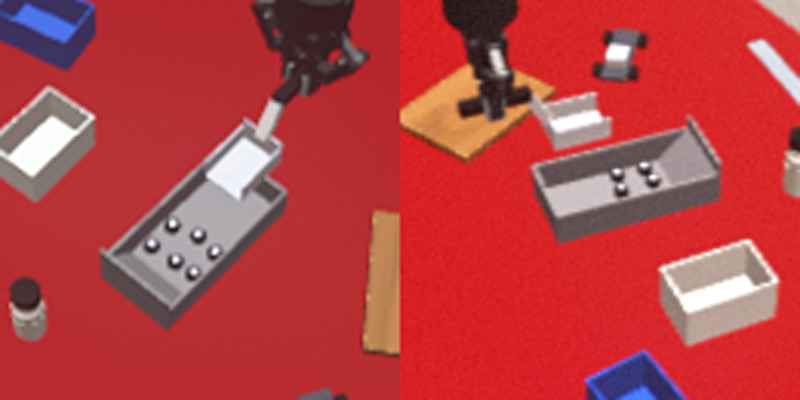

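Scoop hangs over the near part of the bin, aligned, nose short of the wheels. Descend.

Request:
{"fn": "carry_out", "kwargs": {"increments": [[[0, 0, 0.024, 0, 0, 0.001, 0], [0, -0.001, 0.024, 0, 0, 0.001, 0], [0, 0, 0.023, 0, 0, 0.001, 0], [0, -0.001, 0.024, 0, 0, 0, 0], [0, 0, 0.006, 0, 0, 0, 0], [0, 0, 0.003, 0, 0, 0, 0], [0, 0, 0, 0, 0, 0, 0]]]}}

```text
t: 6.42
eef_pos: [0.4325, 0.1508, 0.1268]
ee_rot: [0.112, 0.994, -0.0, 0.001]
wrist_force: [2.4, -1.5, -0.6]
finger_gap: 0.0132
grasp_force: 98.1
```

```bash
python3 - <<'E'
from h import *
scoop()
E
```

```text
t 6.42 origin binframe [-83.0, 12.0, 6.9] nose [-18.0, 11.8, 7.0] pitch 0.1 head-bin -0.2 F [ 2.4 -1.5 -0.6] gap 0.0132 q [ 0.2   0.29 -0.54  0.74 -0.    0.42]
```

Request:
{"fn": "carry_out", "kwargs": {"increments": [[[-0.002, 0.002, 0.001, 0, 0, 0, 0], [0, 0, 0.001, 0, 0, 0, 0], [0, 0, 0.001, 0, 0, 0, 0], [0, 0, 0, 0, 0, 0, 0]]]}}

```text
t: 6.92
eef_pos: [0.4331, 0.1525, 0.1252]
ee_rot: [0.112, 0.994, -0.0, -0.0]
wrist_force: [-9.9, -2.5, 23.6]
finger_gap: 0.0134
grasp_force: 101.5
```

```bash
python3 - <<'E'
from h import *
scoop()
E
```

```text
t 6.92 origin binframe [-83.1, 13.8, 5.2] nose [-18.1, 13.6, 5.2] pitch -0.0 head-bin -0.2 F [-9.9 -2.5 23.6] gap 0.0134 q [ 0.2   0.29 -0.54  0.74 -0.    0.42]
```

Floor contact felt (TCP z≈0.1255). Ease off a little and push forward.

Request:
{"fn": "carry_out", "kwargs": {"increments": [[[0, 0, -0.001, 0, 0, 0, 0], [-0.008, 0, 0, 0, 0, 0, 0], [-0.009, 0, 0, 0, 0, 0, 0], [-0.009, 0, 0, 0, 0, 0, 0], [-0.009, 0, 0, 0, 0, 0, 0], [-0.009, 0, 0, 0, 0, 0, 0], [-0.009, 0, 0, 0, 0, 0, 0]]]}}

```text
t: 7.8
eef_pos: [0.4833, 0.1421, 0.1261]
ee_rot: [0.111, 0.994, 0.001, -0.002]
wrist_force: [-12.8, 3.7, 23.2]
finger_gap: 0.0128
grasp_force: 101.5
```

```bash
python3 - <<'E'
from h import *
scoop()
a=r.snapshot("scene");b=r.snapshot("side")
cv2.imwrite("pics/c3.png",cv2.resize(cv2.cvtColor(np.hstack([a[180:270,240:330],b[120:210,195:285]]),cv2.COLOR_RGB2BGR),(800,400),interpolation=cv2.INTER_CUBIC))
E
```

```text
t 7.8 origin binframe [-32.3, 15.1, 5.8] nose [32.7, 15.0, 5.5] pitch -0.3 head-bin -0.1 F [-12.8   3.7  23.2] gap 0.0128 q [ 0.16  0.37 -0.42  0.78  0.    0.38]
```

View pics/c3.png

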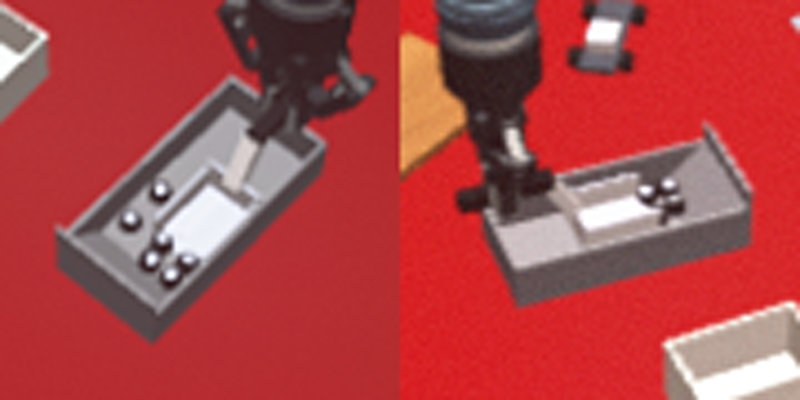

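Four wheels are collected ahead of the nose (scene crop at (165,245)), the other two (y≈−29) untouched. Push on into the ramp.

Request:
{"fn": "carry_out", "kwargs": {"increments": [[[-0.007, 0, 0, 0, 0, 0, 0], [-0.007, 0, 0, 0, 0, 0, 0], [-0.006, 0, 0, 0, 0, 0, 0], [0, 0, 0, 0, 0, 0, 0]]]}}

```text
t: 8.4
eef_pos: [0.5039, 0.1375, 0.1261]
ee_rot: [0.111, 0.994, 0.001, -0.001]
wrist_force: [-9.2, 2.2, 18.4]
finger_gap: 0.0134
grasp_force: 100.8
```

```bash
python3 - <<'E'
from h import *
scoop()
a=r.snapshot("scene");b=r.snapshot("side")
cv2.imwrite("pics/c4.png",cv2.resize(cv2.cvtColor(np.hstack([a[180:270,240:330],b[120:210,195:285]]),cv2.COLOR_RGB2BGR),(800,400),interpolation=cv2.INTER_CUBIC))
E
```

```text
t 8.4 origin binframe [-11.0, 15.1, 5.9] nose [54.0, 15.0, 5.8] pitch -0.1 head-bin -0.1 F [-9.2  2.2 18.4] gap 0.0134 q [ 0.14  0.4  -0.37  0.8   0.    0.37]
```

View pics/c4.png

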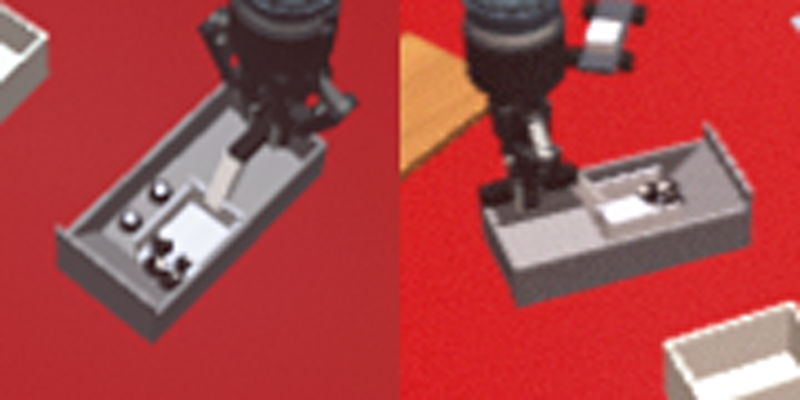

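```bash
cat >> h.py <<'E'
def pose(nose,heading,pitch):
    """TCP pose for the scoop's nose at a world point; heading of scoop, pitch>0 nose up (deg)"""
    Q=Rt(heading+180,-pitch);M=Q.as_matrix()
    return np.array(nose)+.065*M[:,0]+.060*M[:,0]-.066*M[:,2]-.054*M[:,2],Q
def bn(x,y,z): return np.r_[C+x*u+y*v,z]
E
python3 - <<'E'
from h import *
W=[(*pose(bn(.054+d,.015,.0058+max(0,d-.001)),-12.7,p),1) for d,p in((.004,2),(.009,4),(.014,7),(.019,10),(.024,13),(.030,16))]
W+=[(*pose(bn(.083,.015,z),-12.7,p),1) for z,p in((.05,19),(.065,23))]
W+=[(*pose(bn(.06,.015,z),-12.7,p),n) for z,p,n in((.15,25,4),)]
plan(W,0)
E
```

```text
[0.0, 0.0, 0.002, 0.002, -0.037, -0.001, 0]
--
[-0.001, 0.0, -0.001, 0.0, -0.035, 0.0, 0]
--
[0.001, 0.0, 0.002, 0.0, -0.052, 0.0, 0]
--
[0.001, 0.0, 0.003, 0.0, -0.052, 0.0, 0]
--
[-0.0, 0.0, 0.002, 0.0, -0.053, 0.0, 0]
--
[-0.001, 0.0, 0.003, 0.0, -0.052, 0.0, 0]
--
[0.003, 0.0, -0.009, 0.0, -0.052, 0.0, 0]
--
[0.003, 0.0, -0.005, 0.0, -0.07, 0.0, 0]
--
[-0.002, 0.0, -0.021, 0.0, -0.009, 0.0, 0]
[-0.002, 0.0, -0.02, 0.0, -0.009, 0.0, 0]
[-0.002, 0.0, -0.021, 0.0, -0.009, 0.0, 0]
[-0.003, 0.0, -0.02, 0.0, -0.008, 0.0, 0]
--
```

Request:
{"fn": "carry_out", "kwargs": {"increments": [[[0, 0, 0.002, 0, -0.037, 0, 0], [-0.001, 0, -0.001, 0, -0.035, 0, 0], [0.001, 0, 0.002, 0, -0.052, 0, 0], [0.001, 0, 0.003, 0, -0.052, 0, 0]]]}}

```text
t: 9.0
eef_pos: [0.4986, 0.1375, 0.1157]
ee_rot: [0.11, 0.99, -0.009, 0.082]
wrist_force: [-12.1, 3.7, 4.0]
finger_gap: 0.013
grasp_force: 98.9
```

```bash
python3 - <<'E'
from h import *
scoop()
W=[(*pose(bn(.054+d,.015,.0058+max(0,d-.001)),-12.7,p),1) for d,p in((.024,13),(.030,16))]
plan(W,0)
E
```

```text
t 9.0 origin binframe [3.1, 13.7, 7.2] nose [67.2, 13.6, 17.9] pitch 9.5 head-bin -0.0 F [-12.1   3.7   4. ] gap 0.013 q [ 0.18  0.32 -0.55  0.55 -0.06  0.39]
[-0.005, 0.001, -0.001, 0.0, -0.062, 0.0, 0]
--
[-0.001, 0.0, 0.002, 0.0, -0.052, 0.0, 0]
--
```

Request:
{"fn": "carry_out", "kwargs": {"increments": [[[-0.003, 0.001, -0.001, 0, -0.06, 0, 0], [-0.001, 0, 0.001, 0, -0.052, 0, 0], [0, 0, 0, 0, 0, 0, 0]]]}}

```text
t: 9.38
eef_pos: [0.5071, 0.1369, 0.1181]
ee_rot: [0.11, 0.984, -0.016, 0.141]
wrist_force: [-1.3, 0.0, -0.9]
finger_gap: 0.0128
grasp_force: 97.9
```

```bash
python3 - <<'E'
from h import *
scoop()
W=[(*pose(bn(.081,.015,z),-12.7,p),1) for z,p in((.05,19),(.065,23))]
W+=[(*pose(bn(.06,.015,z),-12.7,p),n) for z,p,n in((.15,25,4),)]
plan(W,0)
a=r.snapshot("scene");b=r.snapshot("side")
cv2.imwrite("pics/c5.png",cv2.resize(cv2.cvtColor(np.hstack([a[180:270,240:330],b[120:210,195:285]]),cv2.COLOR_RGB2BGR),(800,400),interpolation=cv2.INTER_CUBIC))
E
```

```text
t 9.38 origin binframe [24.0, 14.9, 19.8] nose [86.3, 14.8, 38.2] pitch 16.4 head-bin -0.1 F [-1.3  0.  -0.9] gap 0.0128 q [ 0.19  0.27 -0.64  0.4  -0.11  0.4 ]
[0.007, 0.0, -0.007, -0.0, -0.046, -0.001, 0]
--
[0.003, 0.0, -0.005, -0.0, -0.07, 0.0, 0]
--
[-0.002, 0.0, -0.021, -0.0, -0.009, 0.0, 0]
[-0.003, 0.0, -0.02, -0.0, -0.009, 0.0, 0]
[-0.003, 0.0, -0.021, -0.0, -0.008, 0.0, 0]
[-0.003, 0.0, -0.02, -0.0, -0.009, 0.0, 0]
--
```

View pics/c5.png

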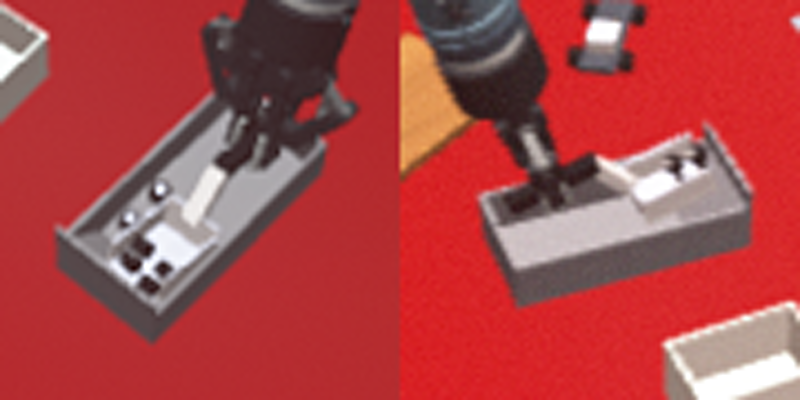

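Four wheels sit in the pan. Lift with more nose-up tilt.

Request:
{"fn": "carry_out", "kwargs": {"increments": [[[0.005, 0, -0.007, 0, -0.046, 0, 0], [0.003, 0, -0.005, 0, -0.07, 0, 0], [-0.002, 0, -0.015, 0, -0.009, 0, 0], [-0.002, 0, -0.022, 0, -0.009, 0, 0], [-0.003, 0, -0.025, 0, -0.008, 0, 0], [-0.003, 0, -0.025, 0, -0.009, 0, 0], [0, 0, 0, 0, 0, 0, 0]]]}}

```text
t: 10.35
eef_pos: [0.474, 0.1455, 0.2145]
ee_rot: [0.109, 0.969, -0.023, 0.219]
wrist_force: [1.1, 0.1, -1.5]
finger_gap: 0.0134
grasp_force: 97.9
```

```bash
cat >> h.py <<'E'
T=np.array([.5513,-.0975]);eh=-101.
e=np.array([np.cos(np.radians(eh)),np.sin(np.radians(eh))])
def tn(d,z): return np.r_[T+d*e,z]
def wheels():
    im=r.snapshot("scene");cv2.imwrite("pics/t.png",im[...,::-1])
E
python3 - <<'E'
from h import *
scoop()
P=pose(tn(-.012,.15),eh,24)
print(P[0])
plan([(*P,16)],0)
E
```

```text
t 10.35 origin binframe [4.1, 16.1, 131.8] nose [62.8, 15.9, 159.7] pitch 25.4 head-bin -0.2 F [ 1.1  0.1 -1.5] gap 0.0134 q [ 0.27  0.03 -0.69  0.45 -0.2   0.45]
[0.58469188 0.07428631 0.20878337]
[-0.007, -0.003, 0.004, 0.04, 0.001, 0.087, 0]
[-0.007, -0.002, 0.004, 0.04, 0.001, 0.087, 0]
[-0.007, -0.001, 0.004, 0.04, 0.001, 0.087, 0]
[-0.007, -0.001, 0.004, 0.04, 0.001, 0.087, 0]
[-0.007, 0.0, 0.004, 0.04, 0.001, 0.087, 0]
[-0.007, 0.001, 0.004, 0.04, 0.001, 0.088, 0]
[-0.007, 0.002, 0.004, 0.041, 0.001, 0.087, 0]
[-0.007, 0.003, 0.003, 0.04, 0.001, 0.088, 0]
[-0.007, 0.003, 0.003, 0.041, 0.001, 0.087, 0]
[-0.006, 0.004, 0.003, 0.04, 0.001, 0.088, 0]
[-0.006, 0.005, 0.003, 0.041, 0.001, 0.087, 0]
[-0.006, 0.005, 0.003, 0.04, 0.001, 0.087, 0]
[-0.005, 0.006, 0.003, 0.041, 0.001, 0.088, 0]
[-0.005, 0.007, 0.002, 0.04, 0.001, 0.087, 0]
[-0.004, 0.007, 0.002, 0.041, 0.001, 0.088, 0]
[-0.003, 0.007, 0.002, 0.04, 0.001, 0.087, 0]
--
```

Request:
{"fn": "carry_out", "kwargs": {"increments": [[[-0.007, -0.003, 0.004, 0.04, 0.001, 0.087, 0], [-0.007, -0.002, 0.004, 0.04, 0.001, 0.087, 0], [-0.007, -0.001, 0.004, 0.04, 0.001, 0.087, 0], [-0.007, -0.001, 0.004, 0.04, 0.001, 0.087, 0], [-0.007, 0, 0.004, 0.04, 0.001, 0.087, 0], [-0.007, 0.001, 0.004, 0.04, 0.001, 0.088, 0], [-0.007, 0.002, 0.004, 0.041, 0.001, 0.087, 0], [-0.007, 0.003, 0.003, 0.04, 0.001, 0.088, 0]]]}}

```text
t: 11.35
eef_pos: [0.5277, 0.1092, 0.2057]
ee_rot: [0.467, 0.859, -0.101, 0.187]
wrist_force: [-0.0, 0.4, -0.5]
finger_gap: 0.0133
grasp_force: 97.9
```

Request:
{"fn": "carry_out", "kwargs": {"increments": [[[-0.007, 0.003, 0.003, 0.041, 0.001, 0.087, 0], [-0.006, 0.004, 0.003, 0.04, 0.001, 0.088, 0], [-0.006, 0.005, 0.003, 0.041, 0.001, 0.087, 0], [-0.006, 0.005, 0.003, 0.04, 0.001, 0.087, 0], [-0.005, 0.006, 0.003, 0.041, 0.001, 0.088, 0], [-0.005, 0.007, 0.002, 0.04, 0.001, 0.087, 0], [-0.004, 0.007, 0.002, 0.041, 0.001, 0.088, 0], [-0.003, 0.007, 0.002, 0.04, 0.001, 0.087, 0]]]}}

```text
t: 12.35
eef_pos: [0.5834, 0.0731, 0.2038]
ee_rot: [0.755, 0.621, -0.163, 0.131]
wrist_force: [0.5, 0.9, -1.4]
finger_gap: 0.0131
grasp_force: 97.9
```

Request:
{"fn": "carry_out", "kwargs": {"increments": [[[0, 0, 0, 0, 0, 0, 0], [0, 0, 0, 0, 0, 0, 0]]]}}

```text
t: 12.6
eef_pos: [0.5826, 0.0734, 0.2042]
ee_rot: [0.754, 0.623, -0.163, 0.131]
wrist_force: [-0.1, -0.5, -0.9]
finger_gap: 0.0131
grasp_force: 97.9
```

```bash
python3 - <<'E'
from h import *
scoop()
s=r.sense();q=R.from_quat(s["ee_rot"]);M=q.as_matrix();print("nose",(s["eef_pos"]+.12*M[:,2]-.125*M[:,0]).round(3)-np.r_[.0,0,.066*0],"target",tn(-.012,.15).round(3),M[:,0].round(3))
st=plan([(*pose(tn(-.012,.085),eh,12),4),(*pose(tn(-.012,.075),eh,0),2),(*pose(tn(-.012,.065),eh,-12),2),(*pose(tn(-.010,.055),eh,-24),3),(*pose(tn(-.008,.052),eh,-36),3),(*pose(tn(-.006,.052),eh,-46),3)],0)
im=save("scene","s6.png")
E
```

```text
t 12.6 origin binframe [22.9, -134.2, 119.3] nose [24.8, -193.5, 145.9] pitch 24.2 head-bin -88.1 F [-0.1 -0.5 -0.9] gap 0.0131 q [ 0.17  0.58  0.08  1.24 -0.39  1.96]
nose [ 0.551 -0.087  0.146] target [ 0.554 -0.086  0.15 ] [ 0.171  0.896 -0.409]
[-0.0, 0.001, 0.008, -0.001, 0.053, 0.001, 0]
[-0.001, 0.0, 0.008, -0.001, 0.053, 0.001, 0]
[-0.001, 0.0, 0.008, -0.001, 0.053, 0.0, 0]
[-0.002, 0.001, 0.007, -0.001, 0.053, 0.001, 0]
--
[-0.013, -0.0, -0.007, -0.0, 0.105, -0.0, 0]
[-0.012, -0.0, -0.008, -0.0, 0.105, -0.0, 0]
--
[-0.014, -0.0, -0.007, -0.0, 0.105, -0.0, 0]
[-0.013, -0.0, -0.008, -0.0, 0.104, -0.0, 0]
--
[-0.011, -0.0, -0.005, -0.0, 0.07, -0.0, 0]
[-0.01, -0.0, -0.005, -0.0, 0.07, -0.0, 0]
[-0.01, -0.0, -0.006, -0.0, 0.069, -0.0, 0]
--
[-0.01, -0.0, -0.007, -0.0, 0.07, -0.0, 0]
[-0.01, -0.0, -0.008, -0.0, 0.07, -0.0, 0]
[-0.009, -0.0, -0.008, -0.0, 0.07, -0.0, 0]
--
[-0.008, -0.0, -0.007, 0.0, 0.058, -0.0, 0]
[-0.008, -0.0, -0.008, 0.0, 0.058, -0.0, 0]
[-0.007, -0.0, -0.008, 0.0, 0.058, -0.0, 0]
--
```

Request:
{"fn": "carry_out", "kwargs": {"increments": [[[0, 0.001, 0.008, 0, 0.053, 0, 0], [-0.001, 0, 0.008, 0, 0.053, 0, 0], [-0.001, 0, 0.008, 0, 0.053, 0, 0], [-0.002, 0.001, 0.007, 0, 0.053, 0, 0], [-0.013, 0, -0.007, 0, 0.105, 0, 0], [-0.012, 0, -0.008, 0, 0.105, 0, 0], [-0.014, 0, -0.007, 0, 0.105, 0, 0], [-0.013, 0, -0.008, 0, 0.104, 0, 0]]]}}

```text
t: 13.65
eef_pos: [0.5717, 0.0097, 0.2101]
ee_rot: [0.767, 0.633, 0.081, -0.068]
wrist_force: [0.6, -0.4, -2.4]
finger_gap: 0.0128
grasp_force: 97.9
```

```bash
python3 - <<'E'
from h import *
scoop()
s=r.sense();M=R.from_quat(s["ee_rot"]).as_matrix();n=s["eef_pos"]+.12*M[:,2]-.125*M[:,0];print("nose d",(n[:2]-T)@e,"lat",(n[:2]-T)@[-e[1],e[0]],n[2])
plan([(*pose(tn(-.010,.055),eh,-24),3),(*pose(tn(-.008,.052),eh,-36),2),(*pose(tn(-.006,.052),eh,-48),3)],0)
E
```

```text
t 13.65 origin binframe [24.2, -128.4, 80.2] nose [26.2, -191.9, 66.5] pitch -12.1 head-bin -88.3 F [ 0.6 -0.4 -2.4] gap 0.0128 q [-0.18  0.4  -0.14  1.03  0.21  1.58]
nose d -0.012129252916564654 lat -0.000560116288118556 0.06652312845371122
[-0.011, 0.0, -0.004, -0.001, 0.069, 0.0, 0]
[-0.01, 0.0, -0.005, -0.001, 0.069, 0.001, 0]
[-0.01, 0.0, -0.005, -0.001, 0.069, 0.0, 0]
--
[-0.015, 0.0, -0.011, 0.0, 0.105, 0.0, 0]
[-0.014, 0.0, -0.012, 0.0, 0.105, 0.0, 0]
--
[-0.01, 0.0, -0.008, 0.0, 0.07, 0.0, 0]
[-0.009, 0.0, -0.009, 0.0, 0.07, 0.0, 0]
[-0.009, 0.0, -0.01, 0.0, 0.069, 0.0, 0]
--
```

Request:
{"fn": "carry_out", "kwargs": {"increments": [[[-0.011, 0, -0.004, 0, 0.069, 0, 0], [-0.01, 0, -0.005, 0, 0.069, 0, 0], [-0.01, 0, -0.005, 0, 0.069, 0, 0], [-0.015, 0, -0.011, 0, 0.105, 0, 0], [-0.014, 0, -0.012, 0, 0.105, 0, 0], [-0.01, 0, -0.008, 0, 0.07, 0, 0], [-0.009, 0, -0.009, 0, 0.07, 0, 0], [-0.009, 0, -0.01, 0, 0.069, 0, 0]]]}}

```text
t: 14.65
eef_pos: [0.5512, -0.0973, 0.2248]
ee_rot: [0.705, 0.582, 0.312, -0.259]
wrist_force: [-0.7, 0.4, -0.1]
finger_gap: 0.0134
grasp_force: 98.0
```

Request:
{"fn": "carry_out", "kwargs": {"increments": [[[0, 0, 0, 0, 0, 0, 0], [0, 0, 0, 0, 0, 0, 0], [0, 0, 0, 0, 0, 0, 0]]]}}

```text
t: 15.02
eef_pos: [0.5517, -0.0962, 0.225]
ee_rot: [0.705, 0.582, 0.311, -0.259]
wrist_force: [0.1, 0.5, -1.3]
finger_gap: 0.0131
grasp_force: 98.0
```

```bash
python3 - <<'E'
from h import *
scoop()
s=r.sense();M=R.from_quat(s["ee_rot"]).as_matrix();n=s["eef_pos"]+.12*M[:,2]-.125*M[:,0];print("nose d",(n[:2]-T)@e,"lat",(n[:2]-T)@[-e[1],e[0]],n[2])
a=save("scene","s7.png");b=save("side","d7.png")
# scoop back at level over tub, then to its old place
st=plan([(*pose(tn(-.02,.15),eh,-35),4),(*pose(tn(-.03,.17),eh,0),5)],0)
for n_,im,tp in(("scene",a,.01),("side",b,.01)):
    c=r.calibration(n_);g=cv2.cvtColor(im,cv2.COLOR_RGB2GRAY)
    E=np.linalg.inv(c["extrinsics"]);K=c["camera_matrix"]
    def pj(p): q=E[:3,:3]@p+E[:3,3];return K[:2,:2]@(q[:2]/q[2])+K[:2,2]
    for nm,base in(("tub",np.r_[T,.012]),("bin",np.r_[C+.035*u,.01])):
        x,y=pj(base).astype(int);w=g[y-15:y+15,x-18:x+18];print(n_,nm,(x,y),"dark px",int((w<55).sum()))
E
```

```text
t 15.03 origin binframe [25.4, -154.1, 99.9] nose [26.6, -197.8, 51.8] pitch -47.8 head-bin -88.4 F [ 0.1  0.5 -1.3] gap 0.0131 q [-0.59  0.6  -0.01  1.37  0.75  1.01]
nose d -0.00623310692002238 lat -0.0003095879310194263 0.05178623298848095
[0.026, -0.0, -0.006, -0.001, -0.056, -0.0, 0]
[0.026, -0.0, -0.008, -0.001, -0.056, -0.0, 0]
[0.026, -0.0, -0.009, -0.001, -0.056, -0.0, 0]
[0.025, -0.0, -0.011, -0.0, -0.055, -0.001, 0]
--
[0.013, -0.0, 0.017, -0.0, -0.122, 0.0, 0]
[0.015, -0.0, 0.015, -0.0, -0.122, 0.0, 0]
[0.017, -0.0, 0.013, -0.0, -0.122, 0.0, 0]
[0.018, -0.0, 0.01, -0.0, -0.123, 0.0, 0]
[0.019, -0.0, 0.009, -0.0, -0.122, 0.0, 0]
--
scene tub (np.int64(233), np.int64(199)) dark px 3
scene bin (np.int64(275), np.int64(234)) dark px 8
side tub (np.int64(273), np.int64(207)) dark px 0
side bin (np.int64(253), np.int64(169)) dark px 39
```

Back off to see the tub.

Request:
{"fn": "carry_out", "kwargs": {"increments": [[[0.026, 0, -0.006, 0, -0.056, 0, 0], [0.026, 0, -0.008, 0, -0.056, 0, 0], [0.026, 0, -0.009, 0, -0.056, 0, 0], [0.025, 0, -0.011, 0, -0.055, 0, 0], [0.0, 0, 0, 0, 0, 0, 0]]]}}

```text
t: 15.75
eef_pos: [0.5628, -0.0446, 0.3226]
ee_rot: [0.735, 0.608, 0.233, -0.191]
wrist_force: [-0.6, -0.1, -0.7]
finger_gap: 0.0132
grasp_force: 98.0
```

```bash
python3 - <<'E'
from h import *
scoop()
st=plan([(*pose(tn(-.03,.17),eh,0),5)],0)
a=save("scene","s8.png");b=save("side","d8.png")
X=np.hstack([a[140:270,200:330],b[90:220,190:320]])
cv2.imwrite("pics/c8.png",cv2.resize(X[...,::-1],(800,400),interpolation=cv2.INTER_CUBIC))
E
```

```text
t 15.75 origin binframe [26.4, -130.1, 189.9] nose [28.2, -183.4, 152.6] pitch -35.0 head-bin -88.1 F [-0.6 -0.1 -0.7] gap 0.0132 q [-0.43  0.41  0.07  1.39  0.59  1.27]
[0.013, -0.0, 0.017, 0.0, -0.122, 0.001, 0]
[0.015, -0.0, 0.015, 0.0, -0.122, 0.001, 0]
[0.016, -0.0, 0.013, 0.0, -0.122, 0.001, 0]
[0.018, -0.001, 0.011, 0.001, -0.123, 0.0, 0]
[0.019, -0.0, 0.01, 0.0, -0.122, 0.001, 0]
--
```

View pics/c8.png

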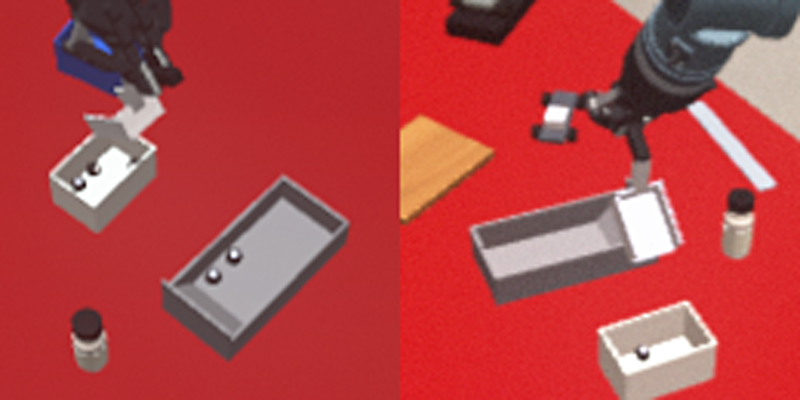

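Tub holds wheels (scene crop (78,183),(95,168),(133,160)), the pan is empty, two wheels remain in the bin at (213,275),(234,255), none on the bench in view. Return the scoop.

Request:
{"fn": "carry_out", "kwargs": {"increments": [[[0.013, 0, 0.017, 0, -0.122, 0, 0], [0.015, 0, 0.015, 0, -0.122, 0, 0], [0.016, 0, 0.013, 0, -0.122, 0, 0], [0.018, 0, 0.011, 0, -0.122, 0, 0], [0.019, 0, 0.01, 0, -0.122, 0, 0], [0, 0, 0, 0, 0, 0, 0]]]}}

```text
t: 16.6
eef_pos: [0.58, 0.0547, 0.2838]
ee_rot: [0.77, 0.638, -0.002, -0.004]
wrist_force: [-1.1, -0.6, -0.5]
finger_gap: 0.0132
grasp_force: 97.9
```

```bash
python3 - <<'E'
from h import *
scoop();Q=Rt(198.4)
plan([([.484,-.395,.25],Q,16),([.484,-.395,.135],Q,4)],0)
# tub & wheels from the scene picture
a=save("scene","s9.png");c=r.calibration("scene")
g=cv2.cvtColor(a,cv2.COLOR_RGB2GRAY)
E
```

```text
t 16.6 origin binframe [22.5, -109.0, 163.7] nose [24.7, -174.0, 163.6] pitch -0.1 head-bin -88.1 F [-1.1 -0.6 -0.5] gap 0.0132 q [-0.02  0.41  0.07  1.25  0.    1.74]
[-0.029, -0.001, 0.002, -0.0, -0.001, -0.13, 0]
[-0.028, -0.004, 0.002, -0.0, -0.001, -0.13, 0]
[-0.028, -0.008, 0.002, -0.0, -0.001, -0.13, 0]
[-0.026, -0.011, 0.002, -0.0, -0.001, -0.13, 0]
[-0.025, -0.015, 0.002, -0.0, -0.001, -0.13, 0]
[-0.022, -0.018, 0.002, -0.0, -0.001, -0.13, 0]
[-0.02, -0.021, 0.002, -0.0, -0.001, -0.13, 0]
[-0.017, -0.023, 0.002, -0.001, -0.001, -0.13, 0]
[-0.014, -0.025, 0.002, -0.001, -0.001, -0.13, 0]
[-0.011, -0.027, 0.002, -0.0, -0.001, -0.13, 0]
[-0.007, -0.028, 0.003, -0.001, -0.001, -0.13, 0]
[-0.003, -0.028, 0.002, -0.001, -0.001, -0.13, 0]
[0.0, -0.029, 0.002, -0.0, -0.0, -0.13, 0]
[0.004, -0.028, 0.003, -0.001, -0.001, -0.13, 0]
[0.008, -0.028, 0.002, -0.0, -0.0, -0.13, 0]
[0.011, -0.027, 0.003, -0.001, -0.0, -0.13, 0]
--
[-0.0, 0.0, 0.029, 0.0, -0.0, -0.0, 0]
[-0.0, 0.0, 0.029, 0.0, -0.0, -0.0, 0]
[-0.0, 0.0, 0.028, 0.0, -0.0, -0.0, 0]
[-0.0, 0.0, 0.029, 0.0, -0.0, -0.0, 0]
--
```

Request:
{"fn": "carry_out", "kwargs": {"increments": [[[-0.029, -0.001, 0.002, 0, -0.001, -0.13, 0], [-0.028, -0.004, 0.002, 0, -0.001, -0.13, 0], [-0.028, -0.008, 0.002, 0, -0.001, -0.13, 0], [-0.026, -0.011, 0.002, 0, -0.001, -0.13, 0], [-0.025, -0.015, 0.002, 0, -0.001, -0.13, 0], [-0.022, -0.018, 0.002, 0, -0.001, -0.13, 0], [-0.02, -0.021, 0.002, 0, -0.001, -0.13, 0], [-0.017, -0.023, 0.002, 0, -0.001, -0.13, 0]]]}}

```text
t: 17.65
eef_pos: [0.5304, -0.1743, 0.2702]
ee_rot: [0.353, 0.936, -0.002, -0.001]
wrist_force: [0.3, -0.5, -1.1]
finger_gap: 0.0129
grasp_force: 97.9
```

Request:
{"fn": "carry_out", "kwargs": {"increments": [[[-0.014, -0.025, 0.002, 0, -0.001, -0.13, 0], [-0.011, -0.027, 0.002, 0, -0.001, -0.13, 0], [-0.007, -0.028, 0.003, 0, -0.001, -0.13, 0], [-0.003, -0.028, 0.002, 0, -0.001, -0.13, 0], [0, -0.029, 0.002, 0, 0, -0.13, 0], [0.004, -0.028, 0.003, 0, -0.001, -0.13, 0], [0.008, -0.028, 0.002, 0, 0, -0.13, 0], [0.011, -0.027, 0.003, 0, 0, -0.13, 0]]]}}

```text
t: 18.65
eef_pos: [0.4812, -0.3993, 0.2523]
ee_rot: [-0.159, 0.987, -0.002, 0.001]
wrist_force: [0.1, -0.5, -0.8]
finger_gap: 0.0132
grasp_force: 97.9
```

```bash
python3 - <<'E'
from h import *
scoop();Q=Rt(198.4)
plan([([.484,-.395,.135],Q,4)],0)
a=save("scene","s9.png");b=save("side","d9.png")
for n,im in(("scene",a),("side",b)):
    c=r.calibration(n);g=cv2.cvtColor(im,cv2.COLOR_RGB2GRAY)
    # dark blobs near tub and bin, and red-free blobs on the bench round the tub
    for nm,m in(("dark",(im.max(2)<75)),):
        k,l,st,ce=cv2.connectedComponentsWithStats(m.astype(np.uint8),connectivity=4)
        for i in range(1,k):
            p=onz(c,*ce[i],.015)[:2]
            if 3<st[i,4]<90 and (np.linalg.norm(p-T)<.2 or np.linalg.norm(p-C)<.15): print(n,st[i,4],ce[i].round(1),p.round(3),"tub",np.r_[(p-T)@[-e[1],e[0]],(p-T)@-e].round(3),"bin",np.r_[(p-C)@u,(p-C)@v].round(3))
E
```

```text
t 18.65 origin binframe [76.7, -483.5, 132.4] nose [132.5, -450.1, 132.5] pitch 0.1 head-bin 30.9 F [ 0.1 -0.5 -0.8] gap 0.0132 q [-0.79  0.49  0.13  1.2  -0.   -1.11]
[-0.001, 0.001, 0.029, -0.001, 0.0, -0.001, 0]
[-0.001, 0.001, 0.029, -0.001, 0.0, -0.0, 0]
[-0.001, 0.001, 0.03, -0.001, 0.001, -0.001, 0]
[-0.001, 0.001, 0.029, -0.002, 0.0, -0.0, 0]
--
scene 4 [229.2 195.2] [ 0.545 -0.118] tub [-0.002 -0.021] bin [ 0.026 -0.225]
scene 6 [275.3 224. ] [0.571 0.081] tub [-0.015  0.179] bin [ 0.007 -0.025]
scene 73 [228.1 245.2] [ 0.718 -0.016] tub [0.148 0.112] bin [ 0.172 -0.088]
side 9 [327.8 197.9] [ 0.727 -0.166] tub [ 0.185 -0.034] bin [ 0.213 -0.232]
side 5 [320. 243.] [ 0.579 -0.294] tub [ 0.065 -0.188] bin [ 0.097 -0.39 ]
```

Request:
{"fn": "carry_out", "kwargs": {"increments": [[[-0.001, 0.001, 0.029, -0.001, 0, -0.001, 0], [-0.001, 0.001, 0.029, -0.001, 0, 0, 0], [-0.001, 0.001, 0.029, -0.001, 0, 0, 0], [0, 0, 0.028, -0.001, 0, 0, 0], [0, 0, 0.01, 0, 0, 0, 0], [0, 0, 0.004, 0, 0, 0, 0], [0, 0, 0, 0, 0, 0, 0]]]}}

```text
t: 19.62
eef_pos: [0.4859, -0.3943, 0.1252]
ee_rot: [-0.158, 0.987, -0.002, 0.001]
wrist_force: [0.3, -0.5, -1.6]
finger_gap: 0.0129
grasp_force: 98.0
```

Request:
{"fn": "carry_out", "kwargs": {"increments": [[[0, 0, 0.002, 0, 0, 0, 0], [0, 0, 0.001, 0, 0, 0, 0], [0, 0, 0, 0, 0, 0, 0]]]}}

```text
t: 20.0
eef_pos: [0.4861, -0.3945, 0.1226]
ee_rot: [-0.159, 0.987, -0.002, 0.001]
wrist_force: [-1.7, -1.8, 4.0]
finger_gap: 0.0132
grasp_force: 98.8
```

Touching the bench. Release and rise.

Request:
{"fn": "carry_out", "kwargs": {"increments": [[[0, 0, 0, 0, 0, 0, 0.05], [0, 0, 0, 0, 0, 0, 0.05], [0, 0, 0, 0, 0, 0, 0.05], [0, 0, -0.02, 0, 0, 0, 0.05], [0, 0, -0.04, 0, 0, 0, 0.07], [0, 0, -0.05, 0, 0, 0, 0.085], [0, 0, -0.03, 0, 0, 0, 0.085]]]}}

```text
t: 20.88
eef_pos: [0.486, -0.3939, 0.2641]
ee_rot: [-0.159, 0.987, -0.003, 0.002]
wrist_force: [1.0, -0.6, -0.2]
finger_gap: 0.0849
grasp_force: 0.0
```

```bash
python3 - <<'E'
from h import *
Q=Rt(169);plan([([.551,-.0975,.24],Q,10)],.085)
E
```

```text
[-0.015, 0.026, 0.002, -0.0, 0.0, 0.051, 0.085]
[-0.014, 0.027, 0.002, -0.001, 0.0, 0.051, 0.085]
[-0.013, 0.028, 0.002, -0.0, 0.001, 0.051, 0.085]
[-0.011, 0.028, 0.002, -0.001, 0.0, 0.051, 0.085]
[-0.01, 0.029, 0.003, -0.0, 0.001, 0.051, 0.085]
[-0.008, 0.029, 0.002, -0.001, 0.0, 0.051, 0.085]
[-0.007, 0.03, 0.003, -0.0, 0.001, 0.051, 0.085]
[-0.006, 0.03, 0.002, -0.001, 0.0, 0.051, 0.085]
[-0.004, 0.03, 0.003, -0.0, 0.001, 0.051, 0.085]
[-0.002, 0.03, 0.002, -0.001, 0.0, 0.052, 0.085]
--
```

Request:
{"fn": "carry_out", "kwargs": {"increments": [[[-0.015, 0.026, 0.002, 0, 0, 0.051, 0.085], [-0.014, 0.027, 0.002, 0, 0, 0.051, 0.085], [-0.013, 0.028, 0.002, 0, 0, 0.051, 0.085], [-0.011, 0.028, 0.002, 0, 0, 0.051, 0.085], [-0.01, 0.029, 0.003, 0, 0.001, 0.051, 0.085], [-0.008, 0.029, 0.002, 0, 0.001, 0.051, 0.085], [-0.007, 0.03, 0.003, 0, 0.001, 0.051, 0.085], [-0.006, 0.03, 0.002, 0, 0.001, 0.051, 0.085]]]}}

```text
t: 21.88
eef_pos: [0.5374, -0.1545, 0.2426]
ee_rot: [0.046, 0.999, -0.001, -0.001]
wrist_force: [-0.0, -0.1, 0.5]
finger_gap: 0.0854
grasp_force: 0.0
```

Request:
{"fn": "carry_out", "kwargs": {"increments": [[[-0.004, 0.03, 0.003, 0, 0.001, 0.051, 0.085], [-0.002, 0.03, 0.002, 0, 0.001, 0.051, 0.085], [0, 0, 0, 0, 0, 0, 0.085]]]}}

```text
t: 22.25
eef_pos: [0.5502, -0.0948, 0.2373]
ee_rot: [0.094, 0.996, -0.001, -0.002]
wrist_force: [-0.1, 0.2, -0.0]
finger_gap: 0.0848
grasp_force: 0.0
```

```bash
python3 - <<'E'
from h import *
s=r.sense();c=r.calibration("wrist");im=save("wrist","w10.png");print(s["eef_pos"],R.from_quat(s["ee_rot"]).as_matrix().round(3).tolist())
h=cv2.cvtColor(im,cv2.COLOR_RGB2HSV);E=np.linalg.inv(c["extrinsics"]);K=c["camera_matrix"]
def pj(p): q=E[:3,:3]@p+E[:3,3];return K[:2,:2]@(q[:2]/q[2])+K[:2,2]
t=np.r_[T,.03];x,y=pj(t);print("expect tub px",x,y)
m=((h[...,1]<90)&(h[...,2]>60)).astype(np.uint8);m=cv2.morphologyEx(m,cv2.MORPH_CLOSE,np.ones((9,9)));m=cv2.morphologyEx(m,cv2.MORPH_OPEN,np.ones((5,5)))
k,l,st,ce=cv2.connectedComponentsWithStats(m)
for i in range(1,k):
    if st[i,4]>800:
        ap=cv2.approxPolyDP(cv2.convexHull(np.argwhere(l==i)[:,::-1].astype(np.int32)),5,True)[:,0]
        print(st[i],[(p.tolist(),onz(c,*p,.055)[:2].round(3).tolist()) for p in ap])
dk=((im.max(2)<80)).astype(np.uint8);k,l,st,ce=cv2.connectedComponentsWithStats(dk,connectivity=4)
for i in range(1,k):
    if 20<st[i,4]<3000: print("dark",st[i],ce[i].round(0),onz(c,*ce[i],.012)[:2].round(3))
sc=r.snapshot("side");cv2.imwrite("pics/d10.png",sc[...,::-1]);cv2.imwrite("pics/s10.png",r.snapshot("scene")[...,::-1])
E
```

```text
[ 0.55018556 -0.09484237  0.23734413] [[-0.982, 0.187, -0.005], [0.187, 0.982, -0.002], [0.004, -0.002, -1.0]]
expect tub px 254.73337915768346 186.11597337184412
[  388    49   124   225 23226] [([505, 273], [0.679, 0.132]), ([413, 270], [0.658, 0.042]), ([388, 244], [0.625, 0.019]), ([421, 59], [0.466, 0.055]), ([448, 49], [0.463, 0.076]), ([511, 52], [0.474, 0.126])]
[ 214  131   80  115 8754] [([292, 134], [0.505, -0.056]), ([290, 244], [0.608, -0.074]), ([219, 245], [0.596, -0.141]), ([214, 135], [0.494, -0.122])]
[   0  208   65   72 3126] [([64, 253], [0.576, -0.292]), ([16, 279], [0.595, -0.35]), ([0, 266], [0.578, -0.36]), ([0, 218], [0.531, -0.338]), ([31, 208], [0.527, -0.305])]
[122 244  39  60 831] [([160, 244], [0.584, -0.197]), ([139, 303], [0.645, -0.237]), ([122, 279], [0.615, -0.245])]
[  37  318   95   66 2929] [([131, 383], [0.746, -0.278]), ([41, 366], [0.704, -0.369]), ([37, 357], [0.691, -0.369]), ([59, 327], [0.658, -0.329]), ([97, 318], [0.654, -0.286])]
[ 382  320   94   64 3315] [([475, 358], [0.782, 0.105]), ([441, 377], [0.802, 0.068]), ([382, 383], [0.798, 0.002]), ([415, 320], [0.719, 0.042]), ([453, 327], [0.735, 0.081])]
dark [410 261  14   5  35] [417. 263.] [0.681 0.067]
dark [423 262  10   4  27] [428. 264.] [0.684 0.08 ]
dark [437 262  29   6  81] [449. 264.] [0.689 0.104]
dark [465 263  38   6 113] [483. 266.] [0.698 0.142]
```

```bash
python3 - <<'E'
import cv2,numpy as np
g=cv2.imread("pics/w10.png").max(2)
w=cv2.resize(g[128:250,208:298],(60,44),interpolation=cv2.INTER_AREA)
for row in w: print(''.join("#*+-. "[min(5,int(x)//43)] for x in row))
w=cv2.resize(g[60:270,400:512],(56,60),interpolation=cv2.INTER_AREA)
E
```

```text
................................................     
                                                            
                                                            
       .--                      .+++++++++-         ..      
       .--                      -+++++---++         ..      
       .--                       -++-     .         ..      
       .--.                       --.               ..      
       .--.                                         ..      
       .--.                                         ..      
       .--.                                         ..      
       .--.                                         ..      
        --.                                         ..      
        --.                                        ...      
        --.    ....                        ...     ...      
        ---..-+++-..                    .-+++++-   ...      
        ---+++++.                      .++-...-+-. ...      
        .--+++++-    .                 .+-     .+. ..       
        .---++++++-.-.                  --     --  ..       
        .
[... 624 characters left out ...]
                            ..       
         .--                                       ..       
         .--                                       ..       
         .--                                       ..       
         .--                                      ...       
         .--.........................................       
         .----------------------------------------...       
         .-----------------------------------------..       
         .------------------------------------------        
          ------------------------------------------        
          ------------------------------------------        
          ------------------------------------------
```

Four wheels lie in the tub, which has not moved (centre ≈ (0.551,−0.098)). Descend and grip it.

Request:
{"fn": "carry_out", "kwargs": {"increments": [[[-0.002, -0.003, 0.035, 0, 0, 0, 0.085], [0, 0, 0.035, 0, 0, 0, 0.085], [0, 0, 0.035, 0, 0, 0, 0.085], [0, 0, 0.024, 0, 0, 0, 0.085], [0, 0, 0.01, 0, 0, 0, 0.085], [0, 0, 0, 0, 0, 0, 0.06], [0, 0, 0, 0, 0, 0, 0.06], [0, 0, 0, 0, 0, 0, 0.06]]], "newtons": 40}}

```text
t: 23.4
eef_pos: [0.5518, -0.1006, 0.0997]
ee_rot: [0.096, 0.995, -0.001, -0.001]
wrist_force: [-0.1, 0.8, -1.4]
finger_gap: 0.0668
grasp_force: 46.4
```

Request:
{"fn": "carry_out", "kwargs": {"increments": [[[0, 0, 0, 0, 0, 0, 0.06], [0, 0, 0, 0, 0, 0, 0.06], [0, 0, -0.01, 0, 0, 0, 0.06], [0, 0, -0.02, 0, 0, 0, 0.06], [0, 0, -0.03, 0, 0, 0, 0.06], [0, 0, -0.03, 0, 0, 0, 0.06], [0, 0, -0.02, 0, 0, 0, 0.06], [0, 0, 0, 0, 0, 0, 0.06]]]}}

```text
t: 24.4
eef_pos: [0.5528, -0.1004, 0.211]
ee_rot: [0.096, 0.995, -0.002, 0.0]
wrist_force: [0.4, 0.2, 0.1]
finger_gap: 0.0671
grasp_force: 46.6
```

```bash
python3 - <<'E'
from h import *
s=r.sense();print(s["eef_pos"],s["finger_gap"],s["grasp_force"])
Q=Rt(200);plan([([.498,.356,.208],Q,16)],.06)
for n in("scene","side"): cv2.imwrite(f"pics/{n}11.png",r.snapshot(n)[...,::-1])
E
```

```text
[ 0.55280846 -0.10041352  0.21096589] 0.06709031218383502 46.61621153354645
[0.009, 0.027, 0.0, -0.0, 0.0, -0.034, 0.06]
[0.008, 0.028, 0.0, -0.0, 0.0, -0.034, 0.06]
[0.007, 0.028, 0.0, -0.0, 0.0, -0.034, 0.06]
[0.006, 0.028, 0.0, -0.0, 0.0, -0.034, 0.06]
[0.005, 0.028, 0.0, -0.0, -0.0, -0.034, 0.06]
[0.004, 0.028, 0.0, -0.0, -0.0, -0.034, 0.06]
[0.003, 0.029, 0.0, -0.0, -0.0, -0.034, 0.06]
[0.002, 0.029, 0.0, -0.0, -0.0, -0.034, 0.06]
[0.001, 0.029, 0.0, -0.0, -0.0, -0.034, 0.06]
[0.0, 0.029, 0.0, -0.0, -0.0, -0.033, 0.06]
[-0.001, 0.029, 0.0, -0.001, -0.0, -0.034, 0.06]
[-0.002, 0.028, 0.0, -0.0, -0.0, -0.033, 0.06]
[-0.003, 0.029, 0.0, -0.001, -0.0, -0.034, 0.06]
[-0.003, 0.028, 0.001, -0.0, -0.0, -0.033, 0.06]
[-0.005, 0.028, 0.0, -0.001, -0.0, -0.034, 0.06]
[-0.005, 0.028, 0.001, -0.0, -0.0, -0.033, 0.06]
--
```

Request:
{"fn": "carry_out", "kwargs": {"increments": [[[0.009, 0.027, 0, 0, 0, -0.034, 0.06], [0.008, 0.028, 0, 0, 0, -0.034, 0.06], [0.007, 0.028, 0, 0, 0, -0.034, 0.06], [0.006, 0.028, 0, 0, 0, -0.034, 0.06], [0.005, 0.028, 0, 0, 0, -0.034, 0.06], [0.004, 0.028, 0, 0, 0, -0.034, 0.06], [0.003, 0.029, 0, 0, 0, -0.034, 0.06], [0.002, 0.029, 0, 0, 0, -0.034, 0.06]]]}}

```text
t: 25.5
eef_pos: [0.5226, 0.1291, 0.2068]
ee_rot: [-0.041, 0.999, -0.001, -0.003]
wrist_force: [0.5, -0.2, -1.3]
finger_gap: 0.0671
grasp_force: 46.6
```

Request:
{"fn": "carry_out", "kwargs": {"increments": [[[0.001, 0.029, 0, 0, 0, -0.034, 0.06], [0, 0.029, 0, 0, 0, -0.033, 0.06], [-0.001, 0.029, 0, 0, 0, -0.034, 0.06], [-0.002, 0.028, 0, 0, 0, -0.033, 0.06], [-0.003, 0.029, 0, 0, 0, -0.034, 0.06], [-0.003, 0.028, 0.001, 0, 0, -0.033, 0.06], [-0.005, 0.028, 0, 0, 0, -0.034, 0.06], [-0.005, 0.028, 0.001, 0, 0, -0.033, 0.06]]]}}

```text
t: 26.5
eef_pos: [0.4957, 0.3564, 0.2042]
ee_rot: [-0.174, 0.985, -0.001, -0.003]
wrist_force: [0.2, 0.0, -1.4]
finger_gap: 0.0671
grasp_force: 46.6
```

```bash
python3 - <<'E'
from h import *
s=r.sense();print(s["eef_pos"],s["finger_gap"],s["grasp_force"])
plan([([.498,.356,.128],Rt(200),4),([.498,.356,.1145],Rt(200),2)],.06)
for n in("scene","side"): cv2.imwrite(f"pics/{n}12.png",r.snapshot(n)[...,::-1])
E
```

```text
[0.49574934 0.35640281 0.20419578] 0.06709977148258939 46.58874213695526
[-0.001, -0.0, 0.019, -0.0, -0.002, 0.0, 0.06]
[-0.0, -0.0, 0.019, -0.0, -0.002, 0.0, 0.06]
[-0.001, -0.001, 0.019, -0.001, -0.002, 0.0, 0.06]
[-0.0, -0.0, 0.019, -0.0, -0.001, 0.0, 0.06]
--
[-0.0, -0.0, 0.007, -0.0, -0.0, 0.0, 0.06]
[-0.0, -0.0, 0.007, -0.0, -0.0, 0.0, 0.06]
--
```

Request:
{"fn": "carry_out", "kwargs": {"increments": [[[-0.001, 0, 0.019, 0, -0.002, 0, 0.06], [0, 0, 0.019, 0, -0.002, 0, 0.06], [-0.001, 0, 0.019, 0, -0.002, 0, 0.06], [0, 0, 0.019, 0, -0.001, 0, 0.06], [0, 0, 0.007, 0, 0, 0, 0.06], [0, 0, 0.006, 0, 0, 0, 0.06], [0, 0, 0, 0, 0, 0, 0.06]]]}}

```text
t: 27.48
eef_pos: [0.4984, 0.3563, 0.1168]
ee_rot: [-0.173, 0.985, -0.0, 0.001]
wrist_force: [-0.6, -0.4, -1.8]
finger_gap: 0.0672
grasp_force: 46.5
```

Request:
{"fn": "carry_out", "kwargs": {"increments": [[[0, 0, 0.002, 0, 0, 0, 0.06], [0, 0, 0.002, 0, 0, 0, 0.06], [0, 0, 0.001, 0, 0, 0, 0.06], [0, 0, 0, 0, 0, 0, 0.06]]]}}

```text
t: 27.98
eef_pos: [0.4984, 0.3565, 0.1119]
ee_rot: [-0.173, 0.985, -0.0, 0.001]
wrist_force: [-0.0, -0.1, -0.8]
finger_gap: 0.0672
grasp_force: 46.5
```

Request:
{"fn": "carry_out", "kwargs": {"increments": [[[0, 0, 0.001, 0, 0, 0, 0.06], [0, 0, 0.001, 0, 0, 0, 0.06], [0, 0, 0, 0, 0, 0, 0.06]]]}}

```text
t: 28.35
eef_pos: [0.4988, 0.3567, 0.1111]
ee_rot: [-0.173, 0.985, -0.0, 0.002]
wrist_force: [-1.2, -0.2, 5.9]
finger_gap: 0.0672
grasp_force: 47.4
```

The tub rests on the board (+6 N). Release and withdraw.

Request:
{"fn": "carry_out", "kwargs": {"increments": [[[0, 0, 0, 0, 0, 0, 0.06], [0, 0, 0, 0, 0, 0, 0.085], [0, 0, 0, 0, 0, 0, 0.085], [0, 0, 0, 0, 0, 0, 0.085], [0, 0, -0.02, 0, 0, 0, 0.085], [0, 0, -0.04, 0, 0, 0, 0.085], [0, 0, -0.05, 0, 0, 0, 0.085], [0, 0, -0.05, 0, 0, 0, 0.085]]]}}

```text
t: 29.35
eef_pos: [0.4978, 0.3564, 0.2711]
ee_rot: [-0.173, 0.985, -0.0, 0.001]
wrist_force: [0.2, -0.5, 0.1]
finger_gap: 0.0849
grasp_force: 0.0
```

```bash
python3 - <<'E'
from h import *
s=r.sense();c=r.calibration("wrist");im=save("wrist","w13.png");print(s["t"],s["eef_pos"])
h=cv2.cvtColor(im,cv2.COLOR_RGB2HSV)
m=((h[...,1]<60)&(h[...,2]>60)).astype(np.uint8);m=cv2.morphologyEx(m,cv2.MORPH_CLOSE,np.ones((9,9)));m=cv2.morphologyEx(m,cv2.MORPH_OPEN,np.ones((5,5)))
k,l,st,ce=cv2.connectedComponentsWithStats(m)
for i in range(1,k):
    p=onz(c,*ce[i],.067)[:2]
    if st[i,4]>800 and np.linalg.norm(p-[.498,.356])<.06:
        ap=cv2.approxPolyDP(cv2.convexHull(np.argwhere(l==i)[:,::-1].astype(np.int32)),5,True)[:,0]
        print(st[i],[onz(c,*q,.067)[:2].round(3).tolist() for q in ap])
        x,y,w,hh,_=st[i];g=cv2.resize(im.max(2)[y:y+hh,x:x+w],(60,40),interpolation=cv2.INTER_AREA)
        for row in g: print(''.join("#*+-. "[min(5,int(v_)//43)] for v_ in row))
m=cv2.inRange(h,(8,60,60),(25,200,255));k,l,st,ce=cv2.connectedComponentsWithStats(m)
for i in range(1,k):
    if st[i,4]>1500:
        ap=cv2.approxPolyDP(cv2.convexHull(np.argwhere(l==i)[:,::-1].astype(np.int32)),6,True)[:,0];print("board",[(q.tolist(),onz(c,*q,.012)[:2].round(3).tolist()) for q in ap])
# scoop pan/handle
for n in("scene","side"):
    b=r.snapshot(n);cc=r.calibration(n);d=(b.max(2)<70).astype(np.uint8);k,l,st,ce=cv2.connectedComponentsWithStats(d)
    for i in range(1,k):
        if 40<st[i,4]<400 and np.linalg.norm(onz(cc,*ce[i],.066)[:2]-[.485,-.395])<.08:
            pp=np.argwhere(l==i)[:,::-1].astype(np.float32);vx,vy,x0,y0=cv2.fitLine(pp,cv2.DIST_L2,0,.01,.01).ravel();t=(pp-[x0,y0])@[vx,vy];print(n,"handle",[onz(cc,x0+q*vx,y0+q*vy,.066).round(3).tolist() for q in(t.min(),t.max())])
E
```

```text
29.35 [0.49780734 0.35636489 0.27113555]
[ 220  129   74  106 7465] [[0.439, 0.368], [0.535, 0.405], [0.559, 0.342], [0.461, 0.306]]
  ......---------.-------..-...-.......---.----.------...   
                                                            
   ...                  .-.....--.                          
   .--                 ....-++++++-                  ...    
   .--                      -++++++                  ...    
   .--                      -+++++.                  ...    
   .--                    .-+++-.                    ...    
   .--                                               ...    
   .--.                                              ...    
   .--.                                              ...    
   .--.                                              ...    
    --.                                              ..     
    --.                                              ..     
    --.                                              ..     
    --.   .-+++--                        .--+---.    ..     
    .-...+++---+++-                     -++----++-. 
[... 1017 characters left out ...]
......................      
     .----------------------------------------------..      
     .----------------------------------------------..      
     .-----------------------------------------------.      
     .-----------------------------------------------.      
     .-----------------------------------------------.      
      ...............................................       
                                                            
board [([314, 98], [0.399, 0.386]), ([305, 239], [0.557, 0.442]), ([202, 237], [0.598, 0.32]), ([196, 97], [0.442, 0.266])]
scene handle [[0.523, -0.382, 0.066], [0.453, -0.405, 0.066]]
side handle [[0.45, -0.405, 0.066], [0.525, -0.38, 0.066]]
```

```bash
python3 -c "
from bench import r
print(r.job_done())"
```

```text
the job is handed in; nothing more can be done
None
```

The job is handed in at about 29 s of the 72 s allowed (no verdict was returned): four wheels are in the tub, which stands within about 2 mm of the board's centre, the scoop lies flat back near where it started, and the other two wheels were still in the bin when last viewed.

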